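# Pack the tube racks into the transport carrier and latch its lid

## Robot

A 6-joint arm with a two-finger parallel gripper is mounted at the origin on the work surface. World frame = base frame: x ahead of the robot, y to its left, z up, the work surface at z = 0. Lengths are in m, angles in rad, forces in N, time in s.
With the tool pointing down it reaches from about 0.375 to 0.9 m from the base axis. Payload 3.1 kg.
Tool frame: the origin (TCP) lies at the very end of the fingers, on their centre line; the grasp point (between the pads) lies 19 mm behind it; z points along the fingers, y is the direction in which the jaws open and shut (so a half turn about z gives the same grasp; the last joint's range is limited). The gripper opens to 85 mm and grips with 20 to 120 N. Pads are 22 mm wide; open, the fingers measure 114 mm over their backs; the gripper's body (76 mm by 85 mm) begins 54 mm behind the grasp point. The pads swing forward as they close: fully open they stand 13 mm farther back than shut.
Start: joints at [-0.178, 0.527, 1.433, -0, 1.181, -0.178], TCP at [0.625, 0, 0.231] pointing down, gripper open.
Joint ranges: [-3.08, 3.08], [-0.75, 2.2], [0.22, 2.44], [-1.43, 4.57], [0, 2.65], [-2.85, 2.85]. Speed limits (rad/s): [2.79, 2.79, 3.14, 3.14, 3.14, 3.14].

## Interface

Orientations are given as a unit quaternion [x, y, z, w].
In Python, from station import manip gives the robot as it stands.
- The arm moves only by the tool send_rows, never from a script. Its argument "motion" is a list of rows, each an object with "gripper": the finger opening in mm, from 0 to 85.4; "travel": the shift along the tool's x, y, z in mm, a list of three; "rotation": the turn, a rotation vector about the tool's x, y, z in degrees, a list of three. In form: [{"gripper": gripper, "travel": [x, y, z], "rotation": [ax, ay, az]}, ...]. A call has 1 to 12 rows; each row shifts and turns the commanded pose from where the row before left it, along the tool's axes as they then stand; what a row does not reach is not made up. A row lasts 1/12 s, in which the tool goes at most 41.7 mm and 7.16 degrees, less where a joint would pass 70% of its speed; a pose out of reach is approached as far as the arm can. A call is refused whole if a number of a shift passes 41.7 or a number of a turn 7.16, either way. A call with a gripper value outside its range is refused whole. The fingers move at their own pace and stop on an object; "newtons" is the grip in N (left out, the last holds). Time passes only in rows, so rows that do not move let the fingers close. It gives the time, the measured TCP pose, the force and the opening at its end, in the units of the state.
- manip.sense(): the state, without advancing time (a new reading comes with each control period).
- manip.snapshot(name): name is "scene" or "side" or "wrist"; returns the picture (400x640x3 uint8, red, green, blue); there is no depth.
- manip.calibration(name): a dict with "fx", "fy", "cx", "cy" (pixels), "cam_to_world" (4x4, takes a point from camera to world coordinates). Camera axes: x right, y down, z forward; pixel columns grow to the right and rows downward; lengths in m; the calibration is good to about 2 mm. The wrist camera is an equidistant fisheye: a pixel r from the principal point sees the ray r / f radians off the axis. A picture is of the moment at which its call begins: read the wrist's pose just before it. calibration takes no time and is no camera call; for the wrist camera it gives the pose at the moment of the call.
- manip.sign_off(): hands the job in, once; it reports no verdict.
The state is a dict: "t": time; "q": joint angles; "qd": joint speeds; "tau": joint torques, N m; "tcp_pos": TCP position; "tool_rot": TCP orientation; "force": force on the tool from outside, world axes, zero at the start; "ft_torque": the same for the moment, N m; "finger_gap": opening from 0.0 (shut) to 1.0 (fully open).
Only numpy, scipy, OpenCV 4.12 (cv2) and the standard library are available. Lean on these libraries where they do the work, as an engineer would, in place of code of your own. Each camera call takes 0.05 s, during which the arm holds its last target. There are 200 camera calls.

## Task

Pack every tube rack on the bench into the blue transport carrier, stacked one on another with each rack's notch fully down over the key of the one below (the first over the key on the carrier's floor), then fit the lid with its notch over the key on the carrier's ledge and turn both latches fully across it. Swing a latch out of the way first if it stands inwards, keep the racks upright, and leave the other things on the bench alone.

Things in the scene. Friction and masses are not known exactly. Their poses are not given: they have to be found in the camera images.
- rack1_mid (a point): centre, 16 mm above the underside, of tube rack 1, if there (2 to 4 of the four are, all alike): black plastic, 130 mm long (x), 60 mm wide (y), 32 mm high to its deck, 110 to 225 g, red-capped tubes standing 4 mm above the deck. Flat upright sides: grip across the 60 mm. On the deck at the +x end stands the key: a tab 26 mm wide, 8 mm thick, 11 mm high, flush with the end face; the tubes stop short of it
- rack1_key (a point): keyed end of rack 1: 61 mm from its centre along its +x, 16 mm above its underside. The underside is a hollow skirt 13 mm deep with 5 mm walls, which drop over a 4.5 mm high lip on the deck below (2 mm play). Its +x end wall has a 30 mm wide notch for the key below: a rack fits only with its +x the same way as the one below, and then stands 32 mm above it
- rack2_mid (a point): centre of tube rack 2, if it is there: exactly like rack 1, same axes
- rack2_key (a point): keyed end of rack 2: 61 mm from its centre along its +x, 16 mm above its underside
- rack3_mid (a point): centre of tube rack 3, if it is there: exactly like rack 1, same axes
- rack3_key (a point): keyed end of rack 3: 61 mm from its centre along its +x, 16 mm above its underside
- rack4_mid (a point): centre of tube rack 4, if it is there: exactly like rack 1, same axes
- rack4_key (a point): keyed end of rack 4: 61 mm from its centre along its +x, 16 mm above its underside
- carrier_floor (a point): centre of the floor's top (12 mm above the bench) of the transport carrier: a blue plastic frame that does not move, 200 mm long (x), 84 mm wide (y), open at the sides, with an end wall 64 mm wide at each end, 144 mm apart inside. The floor bears the same lip and key as a rack's deck, key at +x; the first rack's underside rests on this floor
- carrier_key (a point): foot of the key on the carrier's floor, 61 mm from the floor's centre along the carrier's +x
- carrier_ledge (a point): middle of the carrier at the height of the lid ledges, 156 mm above the bench: the centre of the lid's underside belongs here. Each end wall has a ledge 12 mm deep at this height; outside it the wall rises 10 mm more (168 mm between these outer parts) and bears a turn latch
- ledge_key (a point): foot of the lid key: a tab 20 mm wide, 8 mm thick, 8 mm high on the ledge at the carrier's +x end, 80 mm from the middle
- lid_grip (a point): middle of the lid's handle bar, 38 mm above the lid's underside. Lid: blue plastic plate 163 mm long (x), 70 mm wide (y), 8 mm thick, 125 to 255 g. The bar runs along x over the middle: 80 mm long, 14 mm wide, 12 mm high, top 44 mm above the underside, a foot at each end
- lid_notch (a point): middle of the notch in the lid's +x end, 80 mm from the lid's centre, 4 mm above its underside: 25 mm wide, 9 mm deep, goes over the lid key (2.5 mm play); the lid lies flat on both ledges only this way round
- latch_a (a joint): turn latch on the carrier's +x end. 0 = bar along the end wall, pointing to the carrier's -y; grows clockwise from above; 1.57 = straight across, inwards over the lid; stops at -0.3 and 1.62. At 0 or less it is clear, above 0.1 in the lid's way, above 0.6 in the racks' way. Black bar 8 mm thick, 12 mm wide, reaching 36 mm from the pivot, underside 166 mm above the bench; stays where left (0.05 N m)
- latch_b (a joint): the same latch on the carrier's -x end: 0 = along that end wall, pointing to the carrier's -y; grows counter-clockwise from above; 1.57 = straight across, inwards over the lid; stops at -0.3 and 1.62; clear at 0 or less, as latch a
- latch_a_grip (a point): finger knob of latch a: upright pin 14 mm across, 26 mm high (top 200 mm above the bench), on the bar 27 mm from the pivot; this point is 7 mm below its top, 19 mm above the bar
- latch_b_grip (a point): finger knob of latch b: the same pin, this point 7 mm below its top, 27 mm from its pivot
- latch_a_pivot (a point): pivot of latch a, 93 mm from the middle of the carrier along its +x, at the top of the bar
- latch_b_pivot (a point): pivot of latch b, 93 mm from the middle of the carrier along its -x, at the top of the bar
- tape: roll of tape lying on the bench, 104 mm across, 24 mm high; bystander
- tipbox: white box of yellow pipette tips, 122 x 84 mm, 65 mm high; bystander
- blade_stand: dark steel stand with scalpels, 85 x 45 mm, 123 mm high; bystander
There are look-alikes about, which are no part of the job. Of the things shaped like the part that bears carrier_floor, the blue one is meant.

How it is judged:
By the outcome, as a careful person would: the job done as asked, in the order asked, and still so for the second after the job is handed in, with the robot touching nothing.
Of rack1, rack2, rack3, rack4 only 2 to 4 are there at a start; the rules pass over those that are not, and their reading is None.
At some moment in a run one of rack1, rack2, rack3, rack4, lid may be knocked a few centimetres aside while the robot is not near it.
Once in a run the grip may slacken for a moment while it holds something.
It also fails if it takes over 210 s, if anything falls off the work surface, if the arm or the gripper's body presses on something with over 40 N, if the wrist force passes 120 N, or if a joint passes its speed limit or range.

## Working session

There is one attempt and no reset: what is moved stays moved. The work goes in short steps, Python scripts to look and compute and a tool call to move; the robot and the scene stay as the last step left them, time stands still between calls to the robot, and variables do not carry over. Pictures are saved under pics/ and viewed, about 12 in all and at most 16, crops included, and the job is handed in when it is done.

Besides the shell and the picture viewer there is one more tool, called after ">>>" as name(argument=value, ...), one argument or row to a line, values as JSON. send_rows: Moves the arm, as the interface text tells. Its arguments: {"type":"object","properties":{"motion":{"type":"array","items":{"type":"object","properties":{"gripper":{"type":"number"},"travel":{"type":"array","items":{"type":"number"}},"rotation":{"type":"array","items":{"type":"number"}}}}},"newtons":{"type":"number"}},"required":["motion"]}

```bash
ls; mkdir -p pics; cat > h.py <<'E'
import numpy as np, cv2
from station import manip
from scipy.spatial.transform import Rotation as R
def snap(n,f):
    c=manip.calibration(n); im=manip.snapshot(n); cv2.imwrite('pics/'+f,im[:,:,::-1]); return im,c
def ray(c,n,u,v):
    x=(u-c['cx'])/c['fx']; y=(v-c['cy'])/c['fy']
    if n=='wrist':
        r=np.hypot(x,y); d=np.array([0,0,1.]) if r<1e-9 else np.array([np.sin(r)*x/r,np.sin(r)*y/r,np.cos(r)])
    else: d=np.array([x,y,1.])
    M=np.array(c['cam_to_world']); return M[:3,3],M[:3,:3]@d
def onz(c,n,u,v,z):
    o,d=ray(c,n,u,v); return o+d*(z-o[2])/d[2]
def proj(c,n,p):
    M=np.array(c['cam_to_world']); q=M[:3,:3].T@(np.array(p)-M[:3,3])
    if n=='wrist':
        r=np.hypot(q[0],q[1]); t=np.arctan2(r,q[2]); q=np.array([q[0]/r*t,q[1]/r*t,1])
    else: q=q/q[2]
    return np.array([c['cx']+c['fx']*q[0],c['cy']+c['fy']*q[1]])
E
python3 - <<'E'
from h import *
np.set_printoptions(precision=3,suppress=True)
print(manip.sense())
for n in('scene','side','wrist'):
    im,c=snap(n,n+'0.png'); print(n,c)
E
```

```text
pics
{'t': 0.0, 'q': array([-0.179,  0.528,  1.434,  0.   ,  1.181, -0.178]), 'qd': array([-0.   ,  0.001, -0.   ,  0.001,  0.   , -0.001]), 'tau': array([  0.   , -44.234, -17.802,  -0.   ,   0.008,   0.   ]), 'tcp_pos': array([0.624, 0.   , 0.23 ]), 'tool_rot': array([ 0.707,  0.707, -0.001, -0.001]), 'force': array([-0.456,  0.177, -0.464]), 'ft_torque': array([-0.019,  0.021, -0.042]), 'finger_gap': 0.9989889233351894}
scene {'fx': 365.5888145548046, 'fy': 365.5888145548046, 'cx': 325.7881983442973, 'cy': 189.31100128966682, 'cam_to_world': array([[ 0.847,  0.332, -0.415,  1.102],
       [ 0.531, -0.531,  0.66 , -0.871],
       [-0.001, -0.779, -0.627,  0.982],
       [ 0.   ,  0.   ,  0.   ,  1.   ]])}
side {'fx': 382.78346722305747, 'fy': 382.78346722305747, 'cx': 316.0087113157874, 'cy': 193.00132381877546, 'cam_to_world': array([[ 0.997, -0.041,  0.059,  0.49 ],
       [-0.072, -0.522,  0.85 , -1.071],
       [-0.004, -0.852, -0.523,  0.816],
       [ 0.   ,  0.   ,  0.   ,  1.   ]])}
wrist {'fx': 309.70691628693146, 'fy': 309.70691628693146, 'cx': 321.5536317413439, 'cy': 201.4870730615465, 'cam_to_world': array([[ 1.   ,  0.   , -0.001,  0.626],
       [-0.   , -0.956, -0.294,  0.075],
       [-0.001,  0.294, -0.956,  0.373],
       [ 0.   ,  0.   ,  0.   ,  1.   ]])}
```

View pics/scene0.png

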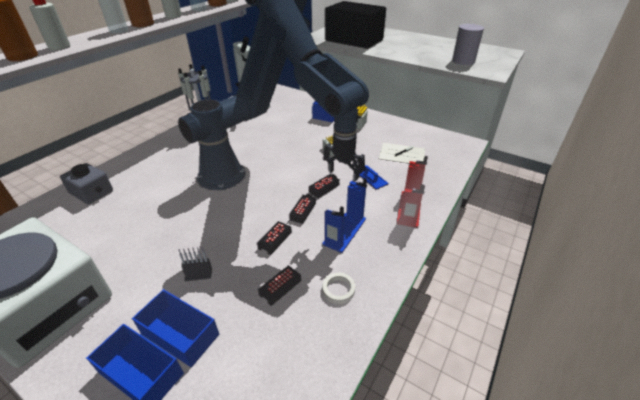

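View pics/side0.png

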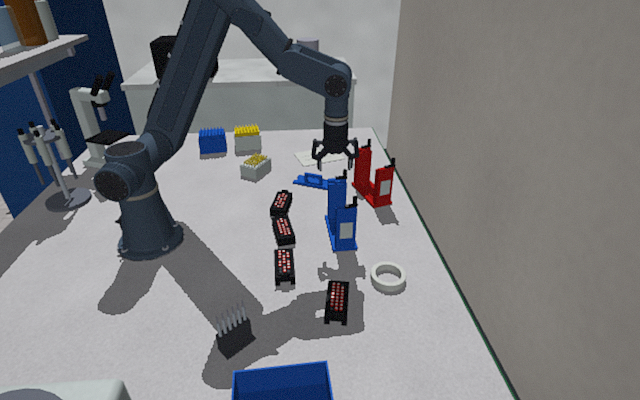

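View pics/wrist0.png

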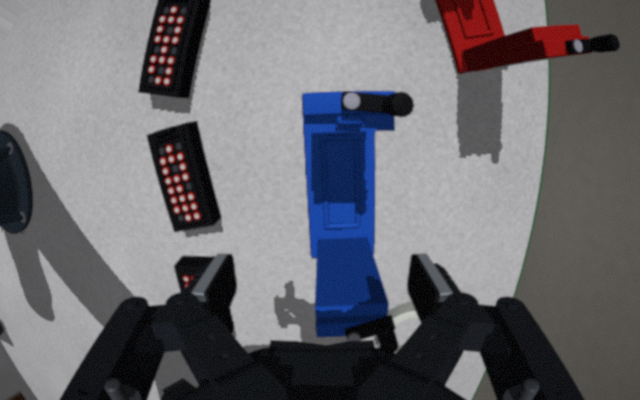

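>>> send_rows(
  motion=[
    {"gripper": 85, "travel": [0, -10, -30], "rotation": [0, 0, 0]},
    {"gripper": 85, "travel": [0, -10, -30], "rotation": [0, 0, 0]},
    {"gripper": 85, "travel": [0, -10, -30], "rotation": [0, 0, 0]},
    {"gripper": 85, "travel": [0, -10, -30], "rotation": [0, 0, 0]},
    {"gripper": 85, "travel": [0, -10, -30], "rotation": [0, 0, 0]},
    {"gripper": 85, "travel": [0, -10, -30], "rotation": [0, 0, 0]},
    {"gripper": 85, "travel": [0, 0, 0], "rotation": [0, 0, 0]},
    {"gripper": 85, "travel": [0, 0, 0], "rotation": [0, 0, 0]},
    {"gripper": 85, "travel": [0, 0, 0], "rotation": [0, 0, 0]},
  ],
)

```text
t: 0.9
tcp_pos: [0.5645, 0.0001, 0.4106]
tool_rot: [0.707, 0.707, -0.0, -0.0]
force: [-0.2, -0.0, -0.5]
finger_gap: 0.997
```

```bash
python3 - <<'E'
from h import *
im,c=snap('wrist','w1.png'); print(c['cam_to_world'].round(3))
cv2.imwrite('pics/w1b.png',cv2.resize(im[:,:,::-1],None,fx=1.25,fy=1.25,interpolation=cv2.INTER_CUBIC))
np.save('w1.npy',c['cam_to_world'])
E
```

```text
[[ 1.    -0.    -0.     0.566]
 [-0.    -0.956 -0.294  0.075]
 [-0.     0.294 -0.956  0.553]
 [ 0.     0.     0.     1.   ]]
```

View pics/w1b.png

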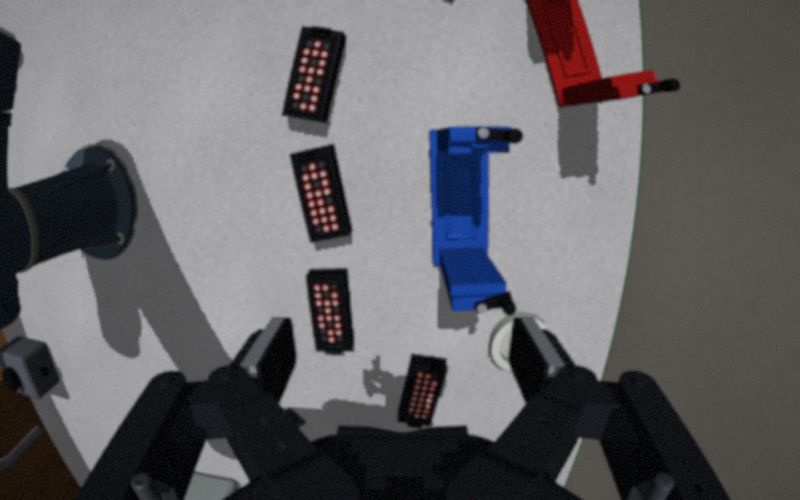

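```bash
cat >> h.py <<'E'
def racks(im,c,n='wrist',vmax=None):
    """caps clusters -> PCA; returns list of (centroid at z=.036, axis angle)"""
    I=im.astype(int); red=((I[:,:,0]-I[:,:,1]>45)&(I[:,:,0]-I[:,:,2]>45)).astype(np.uint8)
    if vmax: red[vmax:]=0
    hsv=cv2.cvtColor(im,cv2.COLOR_RGB2HSV)
    cl=cv2.morphologyEx(red,cv2.MORPH_CLOSE,np.ones((13,13)))
    dark=(hsv[:,:,2]<60).astype(np.uint8)
    k,L,S,C=cv2.connectedComponentsWithStats(cl); out=[]
    for i in range(1,k):
        if S[i,4]<300: continue
        v,u=np.where((L==i)&(red>0)); 
        if len(u)<80: continue
        P=np.array([onz(c,n,a,b,.036)[:2] for a,b in zip(u,v)])
        (cx,cy),(w,h),a=cv2.minAreaRect((P*1000).astype(np.float32))
        if w<h: w,h,a=h,w,a+90
        if w>110 or h>60: continue
        m=np.array([cx,cy])/1000; e=np.array([np.cos(np.radians(a)),np.sin(np.radians(a))])
        # dark extents along +-e from m at deck height
        ext=[]
        for s in (1,-1):
            d=.02
            while d<.12:
                ok=0
                for o in (-.015,0,.015):
                    p=m+s*e*d+o*np.array([-e[1],e[0]]); uv=np.rint(proj(c,n,[*p,.032])).astype(int)
                    if 0<=uv[0]<640 and 0<=uv[1]<400: ok+=dark[uv[1],uv[0]]or red[uv[1],uv[0]]
                if ok<2: break
                d+=.001
            ext.append(d*1000)
        out.append((m,w,h,(a+90)%180-90,ext,(int(u.mean()),int(v.mean()))))
    return out
E
python3 - <<'E'
from h import *
np.set_printoptions(precision=3,suppress=True)
im=cv2.imread('pics/w1.png')[:,:,::-1].copy(); c=manip.calibration('wrist')
for r in racks(im,c): print(r)
for n in('scene','side'):
    im=cv2.imread(f'pics/{n}0.png')[:,:,::-1].copy(); c2=manip.calibration(n)
    h=cv2.cvtColor(im,cv2.COLOR_RGB2HSV); b=((h[:,:,0]>105)&(h[:,:,0]<125)&(h[:,:,1]>150)).astype(np.uint8)
    k,L,S,C=cv2.connectedComponentsWithStats(b)
    for i in range(1,k):
        if S[i,4]>80: print(n,S[i],C[i],onz(c2,n,*C[i],.008))
# carrier pts: pivots in w1 (z .174), pixels /1.25
for p in[(484,133),(514,134),(482,308),(510,300)]: print(onz(c,'wrist',p[0]/1.25,p[1]/1.25,.174))
E
```

```text
(array([0.443, 0.164]), 93.13410186767578, 33.537681579589844, 76.98326873779297, [20.0, 20.0], (247, 61))
(array([ 0.452, -0.005]), 96.09667205810547, 35.51311111450195, -79.92986869812012, [20.0, 20.0], (255, 160))
(array([ 0.455, -0.178]), 88.34794616699219, 34.355770111083984, -87.50242519378662, [23.000000000000004, 21.0], (262, 248))
scene [222   6  37  86 835] [237.914  35.738] [-1.364  1.588  0.008]
scene [190  26  36  74 960] [209.617  58.096] [-1.153  1.044  0.008]
scene [313 102  21  19 203] [320.951 112.67 ] [0.061 0.735 0.008]
scene [360 166  27  23 282] [372.422 177.702] [0.589 0.333 0.008]
scene [ 323  182   42   70 1286] [347.614 217.956] [0.624 0.049 0.008]
scene [  87  290  127  110 7571] [153.23  348.468] [ 0.427 -0.692  0.008]
side [  36    0   99  162 5016] [83.71  71.078] [-1.235  2.36   0.008]
side [   0   75   54  142 4202] [ 19.211 145.676] [-0.89   0.818  0.008]
side [199 128  28  26 616] [211.935 140.701] [0.08  0.802 0.008]
side [ 50 142  18  30 146] [ 58.473 157.349] [-0.623  0.663  0.008]
side [ 293  173   64   79 1828] [333.808 208.393] [0.641 0.125 0.008]
side [ 232  361  101   39 3306] [283.276 382.679] [ 0.451 -0.561  0.008]
[0.646 0.08  0.174]
[0.676 0.08  0.174]
[ 0.653 -0.106  0.174]
[ 0.684 -0.097  0.174]
```

```bash
python3 - <<'E'
import cv2,numpy as np
im=cv2.imread('pics/w1.png')
def cr(a,x0,y0,w,h,s): return cv2.resize(cv2.convertScaleAbs(a[y0:y0+h,x0:x0+w],alpha=1.6),(int(w*s),int(h*s)),interpolation=cv2.INTER_CUBIC)
t=np.hstack([cr(im,220,15,64,90,3.1),cr(im,225,110,64,90,3.1),cr(im,236,205,64,90,3.1),cr(im,310,265,64,90,3.1)])
b=np.hstack([cr(cv2.imread('pics/side0.png'),260,185,100,145,2),cr(cv2.imread('pics/scene0.png'),250,165,110,145,2),cr(cv2.imread('pics/wrist0.png'),295,80,125,145,2)])
W=max(t.shape[1],b.shape[1])
p=lambda x:cv2.copyMakeBorder(x,0,0,0,W-x.shape[1],0)
o=np.vstack([p(t),p(b)]);print(o.shape);cv2.imwrite('pics/m.png',o)
E
```

```text
(569, 792, 3)
```

View pics/m.png

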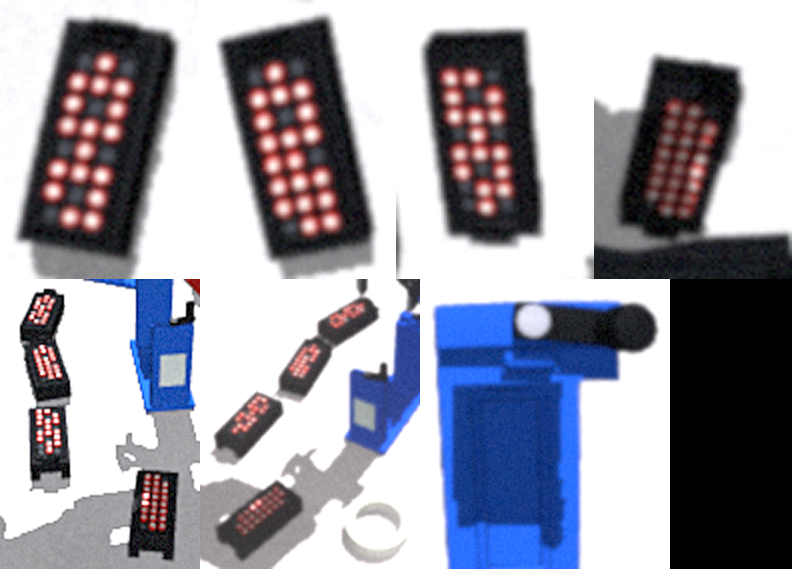

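>>> send_rows(
  motion=[
    {"gripper": 85, "travel": [33, 9, 0], "rotation": [0, 0, 0]},
    {"gripper": 85, "travel": [33, 9, 0], "rotation": [0, 0, 0]},
    {"gripper": 85, "travel": [33, 9, 0], "rotation": [0, 0, 0]},
    {"gripper": 85, "travel": [33, 9, 0], "rotation": [0, 0, 0]},
    {"gripper": 85, "travel": [33, 9, 0], "rotation": [0, 0, 0]},
    {"gripper": 85, "travel": [33, 9, 0], "rotation": [0, 0, 0]},
    {"gripper": 85, "travel": [0, 0, 0], "rotation": [0, 0, 0]},
    {"gripper": 85, "travel": [0, 0, 0], "rotation": [0, 0, 0]},
    {"gripper": 85, "travel": [0, 0, 0], "rotation": [0, 0, 0]},
  ],
)

```text
t: 1.7
tcp_pos: [0.6186, 0.1978, 0.4092]
tool_rot: [0.707, 0.707, -0.002, -0.001]
force: [0.9, -0.0, -0.3]
finger_gap: 0.996
```

```bash
python3 - <<'E'
from h import *
im,c=snap('wrist','w2.png'); print(c['cam_to_world'].round(3),manip.sense()['q'].round(3))
cv2.imwrite('pics/w2b.png',cv2.resize(cv2.convertScaleAbs(im[:,160:600,::-1],alpha=1.3),(800,727),interpolation=cv2.INTER_CUBIC)[:600])
E
```

```text
[[ 1.     0.001 -0.003  0.621]
 [ 0.    -0.955 -0.296  0.273]
 [-0.003  0.296 -0.955  0.551]
 [ 0.     0.     0.     1.   ]] [ 1.370e-01  4.310e-01  1.109e+00 -1.000e-03  1.605e+00  1.380e-01]
```

View pics/w2b.png

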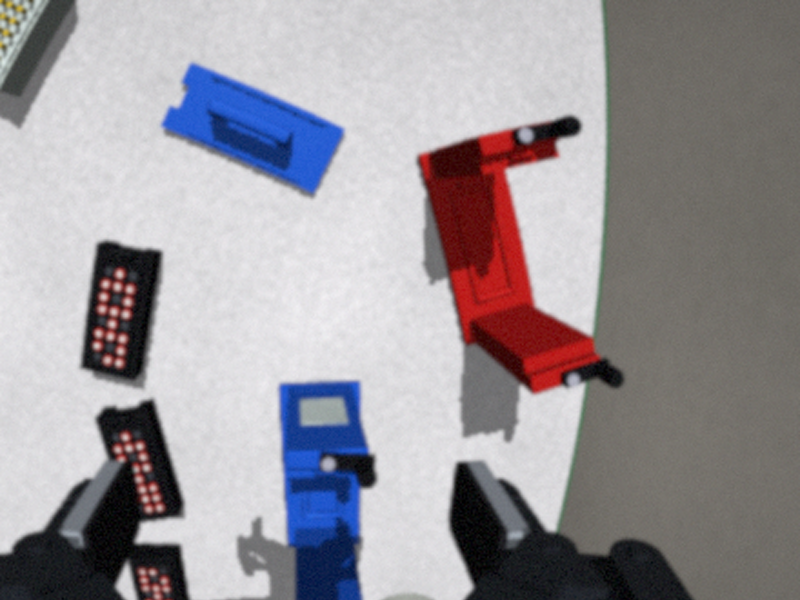

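>>> send_rows(
  motion=[
    {"gripper": 85, "travel": [-30, 4, 12], "rotation": [0, 0, 0]},
    {"gripper": 85, "travel": [-30, 4, 12], "rotation": [0, 0, 0]},
    {"gripper": 85, "travel": [-30, 4, 12], "rotation": [0, 0, 0]},
    {"gripper": 85, "travel": [-30, 4, 12], "rotation": [0, 0, 0]},
    {"gripper": 85, "travel": [-30, 4, 12], "rotation": [0, 0, 0]},
    {"gripper": 85, "travel": [-30, 4, 12], "rotation": [0, 0, 0]},
    {"gripper": 85, "travel": [-30, 4, 12], "rotation": [0, 0, 0]},
    {"gripper": 85, "travel": [-30, 4, 12], "rotation": [0, 0, 0]},
    {"gripper": 85, "travel": [-18, 0, 10], "rotation": [0, 0, 0]},
    {"gripper": 85, "travel": [0, 0, 0], "rotation": [0, 0, 0]},
    {"gripper": 85, "travel": [0, 0, 0], "rotation": [0, 0, 0]},
    {"gripper": 85, "travel": [0, 0, 0], "rotation": [0, 0, 0]},
  ],
)

```text
t: 2.75
tcp_pos: [0.6507, -0.0603, 0.3058]
tool_rot: [0.708, 0.707, 0.0, -0.0]
force: [0.2, 0.6, -0.0]
finger_gap: 0.999
```

```bash
python3 - <<'E'
from h import *
np.set_printoptions(precision=4,suppress=True)
c=manip.calibration('wrist'); M=np.array([[1,.001,-.003,.621],[0,-.955,-.296,.273],[-.003,.296,-.955,.551],[0,0,0,1]])
c2=dict(c); c2['cam_to_world']=M
im2=cv2.imread('pics/w2.png')[:,:,::-1].copy(); h=cv2.cvtColor(im2,cv2.COLOR_RGB2HSV)
b=((h[:,:,0]>100)&(h[:,:,0]<128)&(h[:,:,1]>120)).astype(np.uint8)
k,L,S,C=cv2.connectedComponentsWithStats(b)
for i in range(1,k):
    if S[i,4]>800:
        v,u=np.where(L==i); P=np.array([onz(c2,'wrist',a,d,.008)[:2]for a,d in zip(u,v)])*1000
        print('blue',S[i],cv2.minAreaRect(P.astype(np.float32)),P.mean(0))
im,c=snap('wrist','w3.png'); print(c['cam_to_world'])
cv2.imwrite('pics/w3b.png',cv2.resize(cv2.convertScaleAbs(im[40:370,240:480,::-1],alpha=1.5),None,fx=1.8,fy=1.8,interpolation=cv2.INTER_CUBIC))
E
```

```text
blue [ 250   36   98   70 3487] ((579.0867919921875, 342.712158203125), (69.07463836669922, 161.28335571289062), 64.83069610595703) [581.3757 341.6611]
blue [ 314  210   48  136 4618] ((655.6624755859375, -79.55816650390625), (88.81368255615234, 333.662353515625), 2.428069829940796) [651.9222 -66.3436]
[[ 1.     -0.0019  0.0009  0.6523]
 [-0.0015 -0.9558 -0.2939  0.0145]
 [ 0.0014  0.2939 -0.9558  0.4482]
 [ 0.      0.      0.      1.    ]]
```

View pics/w3b.png

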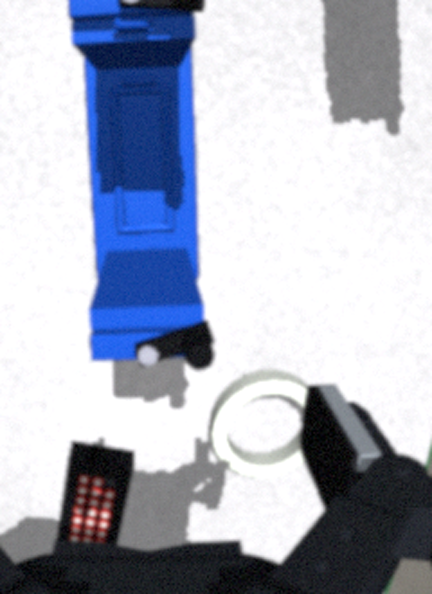

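```bash
python3 - <<'E'
from h import *
np.set_printoptions(precision=4,suppress=True)
c=manip.calibration('wrist'); im=cv2.imread('pics/w3.png')[:,:,::-1].copy(); h=cv2.cvtColor(im,cv2.COLOR_RGB2HSV)
g=((h[:,:,1]<90)&(h[:,:,2]>90)).astype(np.uint8)
k,L,S,C=cv2.connectedComponentsWithStats(g,connectivity=4)
for i in range(1,k):
    if 20<S[i,4]<400 and 290<C[i][0]<350: print('pivot',S[i],C[i],onz(c,'wrist',*C[i],.176))
d=((h[:,:,2]<75)&(h[:,:,1]<140)).astype(np.uint8)
for name,x0,y0 in(('a',290,15),('b',300,205)):
    sub=d[y0:y0+55,x0:x0+85]; k,L,S,C=cv2.connectedComponentsWithStats(sub)
    j=1+np.argmax(S[1:,4]); v,u=np.where(L==j); u=u+x0;v=v+y0
    P=np.array([onz(c,'wrist',a,b,.174)[:2]for a,b in zip(u,v)])*1000
    print(name,S[j],cv2.minAreaRect(P.astype(np.float32)))
b=((h[:,:,0]>100)&(h[:,:,0]<128)&(h[:,:,1]>120)).astype(np.uint8)
# carrier floor edges rows v 110..190, at z=.012
Lp=[];Rp=[]
for v in range(110,185,5):
    u=np.where(b[v,270:370])[0]+270; Lp.append(onz(c,'wrist',u[0]-.5,v,.012)[:2]);Rp.append(onz(c,'wrist',u[-1]+.5,v,.012)[:2])
for q in(Lp,Rp):
    q=np.array(q); f=np.polyfit(q[:,1],q[:,0],1); print(f, np.polyval(f,-.013))
cv2.imwrite('pics/c.png',cv2.resize(cv2.convertScaleAbs(im[10:260,280:380,::-1],alpha=1.8),None,fx=2.4,fy=2.4,interpolation=cv2.INTER_CUBIC))
E
```

```text
a [ 17  10  47  23 528] ((660.78759765625, 83.32176208496094), (20.815404891967773, 39.27330017089844), 82.94387817382812)
b [ 16  14  42  26 518] ((669.1119995117188, -104.44926452636719), (39.82239532470703, 24.290966033935547), 19.489439010620117)
[-0.0496  0.6079] 0.6085862901775235
[-0.0434  0.6895] 0.6900870892811215
```

View pics/c.png

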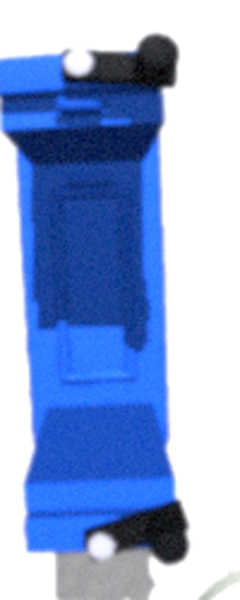

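```bash
python3 - <<'E'
from h import *
np.set_printoptions(precision=4,suppress=True)
c=manip.calibration('wrist')
f=lambda x,y,z: onz(c,'wrist',280+x/2.4,10+y/2.4,z)[:2]
a=f(79,62,.176);b=f(101,545,.176); d=a-b
print('piv',a,b,np.linalg.norm(d),np.degrees(np.arctan2(d[1],d[0])),(a+b)/2)
print('a bar edge',f(100,85,.17),f(172,83,.17),'knob a',f(157,50,.2),'knob b',f(172,545,.2),f(168,510,.2))
print('floor key line / lip', f(62,380,.0165),f(133,380,.0165), f(50,193,.02),f(120,186,.02))
print('a ledge corners',f(5,98,.156),f(161,122,.156),'b ledge',f(27,480,.156),f(170,482,.156))
E
```

```text
piv [0.6455 0.0808] [ 0.6534 -0.1044] 0.18544785806745845 92.44374479144454 [ 0.6494 -0.0118]
a bar edge [0.653  0.0732] [0.6795 0.0744] knob a [0.6717 0.0796] knob b [ 0.6792 -0.0941] [ 0.6773 -0.0803]
floor key line / lip [ 0.6309 -0.0686] [ 0.6729 -0.0686] [0.6251 0.0411] [0.6647 0.045 ]
a ledge corners [0.6163 0.0715] [0.6766 0.0613] b ledge [ 0.6226 -0.0838] [ 0.6822 -0.0847]
```

>>> send_rows(
  motion=[
    {"gripper": 0, "travel": [0, 7, 0], "rotation": [0, 0, 0]},
    {"gripper": 0, "travel": [0, 7, 0], "rotation": [0, 0, 0]},
    {"gripper": 0, "travel": [0, 7, 20], "rotation": [0, 0, 0]},
    {"gripper": 0, "travel": [0, 8, 26], "rotation": [0, 0, 0]},
    {"gripper": 0, "travel": [0, 0, 26], "rotation": [0, 0, 0]},
    {"gripper": 0, "travel": [0, 0, 26], "rotation": [0, 0, 0]},
    {"gripper": 0, "travel": [0, 0, 28], "rotation": [0, 0, 0]},
    {"gripper": 0, "travel": [-8, 0, 0], "rotation": [0, 0, 0]},
    {"gripper": 0, "travel": [-8, 0, 0], "rotation": [0, 0, 0]},
    {"gripper": 0, "travel": [-8, 0, 0], "rotation": [0, 0, 0]},
    {"gripper": 0, "travel": [-8, 0, 0], "rotation": [0, 0, 0]},
    {"gripper": 0, "travel": [0, 0, 0], "rotation": [0, 0, 0]},
  ],
)

```text
t: 3.8
tcp_pos: [0.6818, -0.0939, 0.1816]
tool_rot: [0.708, 0.707, 0.001, 0.002]
force: [-0.4, 0.2, -0.1]
finger_gap: -0.002
```

>>> send_rows(
  motion=[
    {"gripper": 0, "travel": [0, 0, 0], "rotation": [0, 0, 0]},
    {"gripper": 0, "travel": [32, -2, 0], "rotation": [0, 0, 0]},
    {"gripper": 0, "travel": [32, -2, 0], "rotation": [0, 0, 0]},
    {"gripper": 0, "travel": [32, -2, 0], "rotation": [0, 0, 0]},
    {"gripper": 0, "travel": [32, -2, 0], "rotation": [0, 0, 0]},
    {"gripper": 0, "travel": [8, 0, 0], "rotation": [0, 0, 0]},
    {"gripper": 0, "travel": [8, 0, 0], "rotation": [0, 0, 0]},
    {"gripper": 0, "travel": [8, 0, 0], "rotation": [0, 0, 0]},
    {"gripper": 0, "travel": [8, 0, 0], "rotation": [0, 0, 0]},
    {"gripper": 0, "travel": [0, 0, 0], "rotation": [0, 0, 0]},
    {"gripper": 0, "travel": [0, 0, 0], "rotation": [0, 0, 0]},
    {"gripper": 0, "travel": [-20, 0, 0], "rotation": [0, 0, 0]},
  ],
)

```text
t: 4.8
tcp_pos: [0.6714, 0.0504, 0.1791]
tool_rot: [0.706, 0.708, 0.0, -0.001]
force: [0.2, 0.5, 0.3]
finger_gap: 0.001
```

```bash
cat >> h.py <<'E'
def measure(f,zt=.032):
    """hover measure: returns along/lateral offset (mm, tool axes) of rack centre from TCP, yaw error deg (world ccw+)"""
    s=manip.sense(); im,c=snap('wrist',f); T=R.from_quat(s['tool_rot']).as_matrix(); p=np.array(s['tcp_pos'])
    V=cv2.GaussianBlur(im.max(2),(3,3),0); dark=V<70
    red=(im[:,:,0].astype(int)-im[:,:,1]>40); m=(dark|red)
    def at(a,l):
        uv=np.rint(proj(c,'wrist',[*(p+T[:,0]*a+T[:,1]*l)[:2],zt])).astype(int)
        return 0<=uv[0]<640 and 0<=uv[1]<400 and bool(m[uv[1],uv[0]])
    def ext(g,s0=0,hi=.13):
        d=s0; miss=0
        while d<hi and miss<6:
            miss=0 if g(d) else miss+1; d+=.0005
        return d-.0005*miss
    def axis(c0,th,A):
        out=[]
        for a in A:
            e=lambda sg:ext(lambda d:at(c0[0]+a*np.cos(th)-sg*d*np.sin(th),c0[1]+a*np.sin(th)+sg*d*np.cos(th)))
            r,l=e(1),e(-1); out.append((a,(r-l)/2,r+l))
        o=np.array(out); w=np.abs(o[:,2]-np.median(o[:,2]))<.004; return np.polyfit(o[w,0],o[w,1],1),np.median(o[:,2])
    q=np.mean([(a,l) for a in np.arange(-.07,.075,.004) for l in np.arange(-.05,.051,.004) if at(a,l)],0)
    th=0;c0=q.copy()
    for _ in range(3):
        k,wd=axis(c0,th,np.arange(-.03,.046,.005)); 
        c0=c0+k[1]*np.array([-np.sin(th),np.cos(th)]); th+=np.arctan(k[0])
    E=[ext(lambda d:at(c0[0]+d*np.cos(th)-l*np.sin(th),c0[1]+d*np.sin(th)+l*np.cos(th))) for l in(-.023,-.02,-.018,.018,.02,.023)]
    B=[ext(lambda d:at(c0[0]-d*np.cos(th)-l*np.sin(th),c0[1]-d*np.sin(th)+l*np.cos(th))) for l in(-.02,0,.02)]
    ke=np.median(E); cen=c0+(ke-.065)*np.array([np.cos(th),np.sin(th)])
    print('centre off tool x,y mm',(cen*1000).round(1),'width',round(wd*1000,1),'len',round((ke+np.median(B))*1000,1),'turn about tool z deg',round(np.degrees(th),1),'ends',np.round(np.array(E)*1000,1),'world',(p+T[:,0]*cen[0]+T[:,1]*cen[1])[:2].round(4),'tcp',p.round(4))
    return cen,th
E
```

>>> send_rows(
  motion=[
    {"gripper": 0, "travel": [0, 0, -30], "rotation": [0, 0, 0]},
    {"gripper": 0, "travel": [0, 0, -30], "rotation": [0, 0, 0]},
    {"gripper": 85, "travel": [20, -38, 0], "rotation": [0, 0, 0]},
    {"gripper": 85, "travel": [20, -38, 0], "rotation": [0, 0, 0]},
    {"gripper": 85, "travel": [19, -38, 0], "rotation": [0, 0, 0]},
    {"gripper": 85, "travel": [19, -38, 10], "rotation": [0, 0, 0]},
    {"gripper": 85, "travel": [19, -38, 30], "rotation": [0, 0, 0]},
    {"gripper": 85, "travel": [19, -39, 30], "rotation": [0, 0, 0]},
    {"gripper": 85, "travel": [0, 0, 10], "rotation": [0, 0, 6.5]},
    {"gripper": 85, "travel": [0, 0, 0], "rotation": [0, 0, 6.5]},
    {"gripper": 85, "travel": [0, 0, 0], "rotation": [0, 0, 0]},
    {"gripper": 85, "travel": [0, 0, 0], "rotation": [0, 0, 0]},
  ],
)

```text
t: 5.8
tcp_pos: [0.4638, 0.1534, 0.1722]
tool_rot: [0.782, 0.623, 0.0, -0.0]
force: [0.1, 0.8, 0.9]
finger_gap: 0.995
```

```bash
python3 -c "
from h import *
measure('r1.png'); print(manip.sense()['q'].round(2))"
```

```text
centre off tool x,y mm [  7.9 -21.5] width 59.5 len 129.5 turn about tool z deg 0.1 ends [64.5 64.5 64.5 64.5 64.5 64.5] world [0.4447 0.166 ] tcp [0.4638 0.1534 0.1722]
[0.09 0.44 1.83 0.   0.88 0.32]
```

View pics/r1.png

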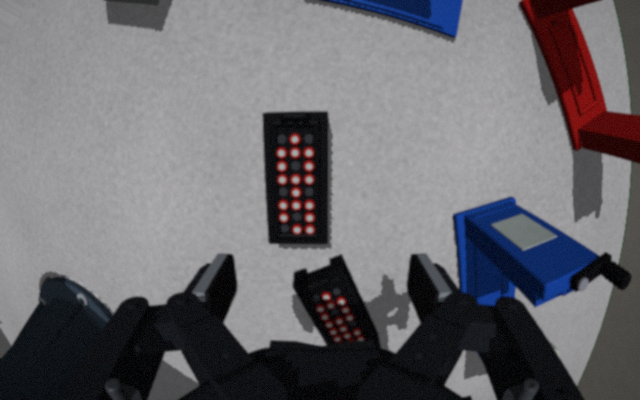

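>>> send_rows(
  motion=[
    {"gripper": 85, "travel": [-3, -8, 9], "rotation": [0, 0, 0]},
    {"gripper": 85, "travel": [-2, -7, 9], "rotation": [0, 0, 0]},
    {"gripper": 85, "travel": [-2, -6.5, 9], "rotation": [0, 0, 0]},
    {"gripper": 85, "travel": [0, 0, 28], "rotation": [0, 0, 0]},
    {"gripper": 85, "travel": [0, 0, 28], "rotation": [0, 0, 0]},
    {"gripper": 85, "travel": [0, 0, 28], "rotation": [0, 0, 0]},
    {"gripper": 85, "travel": [0, 0, 28], "rotation": [0, 0, 0]},
    {"gripper": 85, "travel": [0, 0, 28], "rotation": [0, 0, 0]},
    {"gripper": 85, "travel": [0, 0, 0], "rotation": [0, 0, 0]},
    {"gripper": 85, "travel": [0, 0, 0], "rotation": [0, 0, 0]},
  ],
)

```text
t: 6.68
tcp_pos: [0.4407, 0.1514, 0.0042]
tool_rot: [0.783, 0.623, -0.001, -0.001]
force: [-0.0, 0.7, 0.7]
finger_gap: 0.991
```

```bash
python3 -c "
from h import *
s=manip.sense(); print(s['t'],s['tcp_pos'].round(4),s['force'].round(1),s['ft_torque'].round(2))"
```

```text
6.6833 [0.4407 0.1514 0.0042] [-0.   0.7  0.7] [ 0.02  0.02 -0.04]
```

>>> send_rows(
  motion=[
    {"gripper": 50, "travel": [0, 0, 0], "rotation": [0, 0, 0]},
    {"gripper": 50, "travel": [0, 0, 0], "rotation": [0, 0, 0]},
    {"gripper": 50, "travel": [0, 0, 0], "rotation": [0, 0, 0]},
    {"gripper": 50, "travel": [0, 0, 0], "rotation": [0, 0, 0]},
    {"gripper": 50, "travel": [0, 0, 0], "rotation": [0, 0, 0]},
    {"gripper": 50, "travel": [0, 0, 0], "rotation": [0, 0, 0]},
    {"gripper": 50, "travel": [0, 0, -20], "rotation": [0, 0, 0]},
    {"gripper": 50, "travel": [0, 0, -38], "rotation": [0, 0, 0]},
    {"gripper": 50, "travel": [0, 0, -38], "rotation": [0, 0, 0]},
    {"gripper": 50, "travel": [0, 0, -38], "rotation": [0, 0, 0]},
    {"gripper": 50, "travel": [0, 0, -38], "rotation": [0, 0, 0]},
    {"gripper": 50, "travel": [0, 0, -38], "rotation": [0, 0, 0]},
  ],
  newtons=70,
)

```text
t: 7.68
tcp_pos: [0.4401, 0.1518, 0.2182]
tool_rot: [0.782, 0.623, 0.001, 0.001]
force: [1.2, -0.4, -2.2]
finger_gap: 0.685
```

```bash
cat >> h.py <<'E'
def goal(xy,z,yaw):
    """travel in current tool axes to reach world target"""
    s=manip.sense(); T=R.from_quat(s['tool_rot']).as_matrix(); p=np.array(s['tcp_pos'])
    d=T.T@(np.array([*xy,z])-p)*1000; y=np.degrees(np.arctan2(T[1,0],T[0,0]))
    print('travel',d.round(1),'rot z',round(-((yaw-y+180)%360-180),1),'tcp',p.round(4),'yaw',round(y,1),'tilt',T[2].round(3),'F',np.round(s['force'],1),'gap',round(s['finger_gap']*85.4,1),'t',round(s['t'],1))
def inhand(f,zr=.029):
    """held rack: key-top edge (11 above deck) along tool x; zr: deck height above TCP"""
    s=manip.sense(); im,c=snap('wrist',f); T=R.from_quat(s['tool_rot']).as_matrix(); p=np.array(s['tcp_pos'])
    V=cv2.GaussianBlur(im.max(2),(3,3),0)
    def prof(l,z,rng,ax):
        o=[]
        for d in rng:
            q=p-T[:,2]*z+T[:,0]*(d if ax==0 else l)+T[:,1]*(l if ax==0 else d)
            uv=np.rint(proj(c,'wrist',q)).astype(int); o.append(V[uv[1],uv[0]])
        return np.array(o)
    e=lambda o,rng: rng[np.argmax(np.abs(np.diff(o.astype(float))))]*1000
    rg=np.arange(.05,.11,.0005)
    print('key end at tool x', [round(e(prof(l,zr+.011,rg,0),rg),1) for l in(-.008,-.004,0,.004,.008)],'deck end',[round(e(prof(l,zr,rg,0),rg),1) for l in(-.025,-.021,.021,.025)])
E
python3 -c "
from h import *
inhand('h1.png'); goal((.650,-.027),.22,92.5)
im=cv2.imread('pics/h1.png'); cv2.imwrite('pics/h1c.png',cv2.convertScaleAbs(im,alpha=2))"
```

```text
key end at tool x [np.float64(79.0), np.float64(79.0), np.float64(52.5), np.float64(79.5), np.float64(79.0)] deck end [np.float64(78.5), np.float64(79.5), np.float64(79.0), np.float64(79.5)]
travel [-129.1  240.1    8. ] rot z -15.4 tcp [0.4448 0.1526 0.2249] yaw 77.1 tilt [ 0.005  0.016 -1.   ] F [1.5 0.7 2.2] gap 58.3 t 7.7
```

View pics/h1c.png

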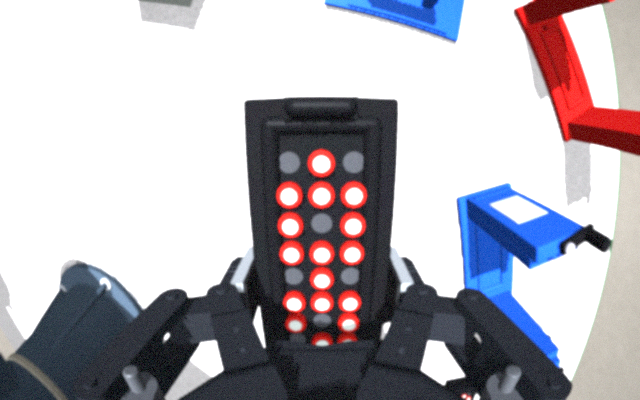

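>>> send_rows(
  motion=[
    {"gripper": 50, "travel": [-18.5, 34.3, 0], "rotation": [0, 0, 0]},
    {"gripper": 50, "travel": [-18.5, 34.3, 0], "rotation": [0, 0, 0]},
    {"gripper": 50, "travel": [-18.5, 34.3, 0], "rotation": [0, 0, 0]},
    {"gripper": 50, "travel": [-18.5, 34.3, 0], "rotation": [0, 0, 0]},
    {"gripper": 50, "travel": [-18.5, 34.3, 0], "rotation": [0, 0, 0]},
    {"gripper": 50, "travel": [-18.5, 34.3, 0], "rotation": [0, 0, 0]},
    {"gripper": 50, "travel": [-18.5, 34.3, 0], "rotation": [0, 0, 0]},
    {"gripper": 50, "travel": [0, 0, 0], "rotation": [0, 0, -5.1]},
    {"gripper": 50, "travel": [0, 0, 0], "rotation": [0, 0, -5.1]},
    {"gripper": 50, "travel": [0, 0, 0], "rotation": [0, 0, -5.2]},
    {"gripper": 50, "travel": [0, 0, 0], "rotation": [0, 0, 0]},
    {"gripper": 50, "travel": [0, 0, 0], "rotation": [0, 0, 0]},
  ],
)

```text
t: 8.73
tcp_pos: [0.6453, -0.0282, 0.2155]
tool_rot: [0.693, 0.721, 0.0, 0.0]
force: [-0.3, -1.1, -2.1]
finger_gap: 0.684
```

```bash
python3 -c "
from h import *
inhand('h2.png'); goal((.650,-.0258),.10,92.5)"
```

```text
key end at tool x [np.float64(50.0), np.float64(88.5), np.float64(52.0), np.float64(60.5), np.float64(97.5)] deck end [np.float64(78.5), np.float64(79.0), np.float64(78.5), np.float64(105.0)]
travel [  2.2   4.7 115.5] rot z -0.2 tcp [ 0.6454 -0.0281  0.2155] yaw 92.3 tilt [-0.  0. -1.] F [ 0.3 -0.6 -2.1] gap 58.5 t 8.8
```

```bash
python3 -c "
from h import *
c=manip.calibration('wrist'); im=cv2.imread('pics/h2.png')[:,:,::-1].copy(); h=cv2.cvtColor(im,cv2.COLOR_RGB2HSV)
u,v=proj(c,'wrist',[.6455,.0808,.176]); print(u,v)
u,v=int(u),int(v); y0=max(0,v-28); x0=u-28
m=((h[y0:v+28,x0:u+28,1]<60)&(h[y0:v+28,x0:u+28,2]>110)).astype(np.uint8)
k,L,S,C=cv2.connectedComponentsWithStats(m,connectivity=4)
for i in range(1,k):
    if S[i,4]>15: print(S[i],C[i]+[x0,y0],onz(c,'wrist',*(C[i]+[x0,y0]),.176))
cv2.imwrite('pics/h2c.png',cv2.resize(cv2.convertScaleAbs(im[0:140,230:430,::-1],alpha=2.2),None,fx=4,fy=4,interpolation=cv2.INTER_CUBIC))
"
```

```text
326.4117280132515 51.58499734250208
[   0    0   56   38 1424] [324.47963483  36.4136236 ] [0.64402329 0.09005895 0.176     ]
```

View pics/h2c.png

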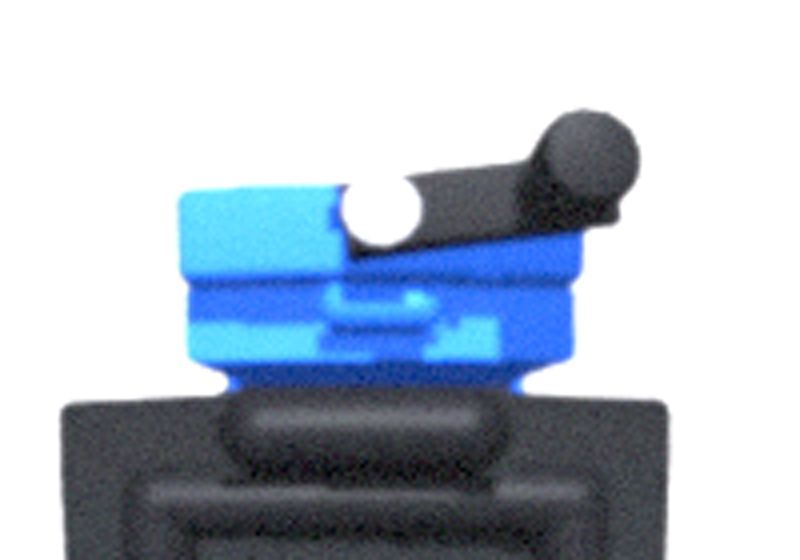

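>>> send_rows(
  motion=[
    {"gripper": 50, "travel": [1, 2, 0], "rotation": [0, 0, -0.2]},
    {"gripper": 50, "travel": [0.8, 2.3, 0], "rotation": [0, 0, 0]},
    {"gripper": 50, "travel": [0, 0, 28], "rotation": [0, 0, 0]},
    {"gripper": 50, "travel": [0, 0, 28], "rotation": [0, 0, 0]},
    {"gripper": 50, "travel": [0, 0, 28], "rotation": [0, 0, 0]},
    {"gripper": 50, "travel": [0, 0, 28], "rotation": [0, 0, 0]},
    {"gripper": 50, "travel": [0, 0, 28], "rotation": [0, 0, 0]},
    {"gripper": 50, "travel": [0, 0, 28], "rotation": [0, 0, 0]},
    {"gripper": 50, "travel": [0, 0, 8], "rotation": [0, 0, 0]},
    {"gripper": 50, "travel": [0, 0, 0], "rotation": [0, 0, 0]},
    {"gripper": 50, "travel": [0, 0, 0], "rotation": [0, 0, 0]},
  ],
)

```text
t: 9.7
tcp_pos: [0.6506, -0.0263, 0.0395]
tool_rot: [0.691, 0.723, 0.0, 0.0]
force: [0.6, -0.2, -2.7]
finger_gap: 0.692
```

```bash
python3 -c "
from h import *
goal((.6496,-.0262),.0162,92.5)"
```

```text
travel [ 0.1 -1.1 23.3] rot z 0.1 tcp [ 0.6506 -0.0263  0.0395] yaw 92.6 tilt [-0.     0.001 -1.   ] F [ 0.6 -0.2 -2.7] gap 59.1 t 9.7
```

>>> send_rows(
  motion=[
    {"gripper": 50, "travel": [0, -0.8, 4], "rotation": [0, 0, 0]},
    {"gripper": 50, "travel": [0, 0, 4], "rotation": [0, 0, 0]},
    {"gripper": 50, "travel": [0, 0, 4], "rotation": [0, 0, 0]},
    {"gripper": 50, "travel": [0, 0, 4], "rotation": [0, 0, 0]},
    {"gripper": 50, "travel": [0, 0, 4], "rotation": [0, 0, 0]},
    {"gripper": 50, "travel": [0, 0, 2], "rotation": [0, 0, 0]},
    {"gripper": 50, "travel": [0, 0, 1], "rotation": [0, 0, 0]},
    {"gripper": 50, "travel": [0, 0, 0], "rotation": [0, 0, 0]},
    {"gripper": 50, "travel": [0, 0, 0], "rotation": [0, 0, 0]},
  ],
)

```text
t: 10.45
tcp_pos: [0.6494, -0.0264, 0.0192]
tool_rot: [0.691, 0.723, 0.0, 0.001]
force: [-5.9, 0.7, 14.7]
finger_gap: 0.684
```

```bash
python3 -c "
from h import *
goal((.6496,-.0262),.0162,92.5)"
```

```text
travel [0.2 0.2 3. ] rot z 0.1 tcp [ 0.6494 -0.0264  0.0192] yaw 92.6 tilt [-0.     0.001 -1.   ] F [-5.9  0.7 14.7] gap 58.4 t 10.4
```

>>> send_rows(
  motion=[
    {"gripper": 50, "travel": [0, -0.7, 0], "rotation": [0, 0, 0]},
    {"gripper": 50, "travel": [0, -0.7, 0], "rotation": [0, 0, 0]},
    {"gripper": 50, "travel": [0, 0, 0], "rotation": [0, 0, 0]},
    {"gripper": 50, "travel": [0, 0, 0], "rotation": [0, 0, 0]},
  ],
)

```text
t: 10.78
tcp_pos: [0.6494, -0.0265, 0.0192]
tool_rot: [0.691, 0.723, 0.001, 0.001]
force: [-1.4, 1.2, 13.1]
finger_gap: 0.688
```

>>> send_rows(
  motion=[
    {"gripper": 50, "travel": [0, -1, 1.5], "rotation": [0, 0, 0]},
    {"gripper": 50, "travel": [0, -1, 0], "rotation": [0, 0, 0]},
    {"gripper": 50, "travel": [0, 0, 0], "rotation": [0, 0, 0]},
  ],
)

```text
t: 11.03
tcp_pos: [0.6493, -0.0265, 0.0193]
tool_rot: [0.691, 0.723, 0.003, 0.003]
force: [-0.4, 3.0, 18.5]
finger_gap: 0.688
```

>>> send_rows(
  motion=[
    {"gripper": 50, "travel": [1, 0, 0], "rotation": [0, 0, 0]},
    {"gripper": 50, "travel": [1, 0, 0], "rotation": [0, 0, 0]},
    {"gripper": 50, "travel": [0, 0, 0], "rotation": [0, 0, 0]},
  ],
)

```text
t: 11.28
tcp_pos: [0.6494, -0.0265, 0.0193]
tool_rot: [0.691, 0.723, 0.002, 0.004]
force: [-0.9, -3.0, 18.7]
finger_gap: 0.687
```

>>> send_rows(
  motion=[
    {"gripper": 50, "travel": [-1, 0, 0], "rotation": [0, 0, 0]},
    {"gripper": 50, "travel": [-1, 0, 0], "rotation": [0, 0, 0]},
    {"gripper": 50, "travel": [-1, 0, 0], "rotation": [0, 0, 0]},
    {"gripper": 50, "travel": [-1, 0, 0], "rotation": [0, 0, 0]},
    {"gripper": 50, "travel": [0, 0, 0], "rotation": [0, 0, 0]},
  ],
)

```text
t: 11.7
tcp_pos: [0.6493, -0.0268, 0.0193]
tool_rot: [0.692, 0.722, 0.003, 0.002]
force: [-0.5, 6.9, 19.6]
finger_gap: 0.689
```

```bash
python3 -c "
from h import *
im,c=snap('wrist','h3.png')
a=cv2.convertScaleAbs(im[:200,210:430,::-1],alpha=2.2); cv2.imwrite('pics/h3c.png',cv2.resize(a,None,fx=3,fy=3,interpolation=cv2.INTER_CUBIC))
"
```

```text
(no output)
```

View pics/h3c.png

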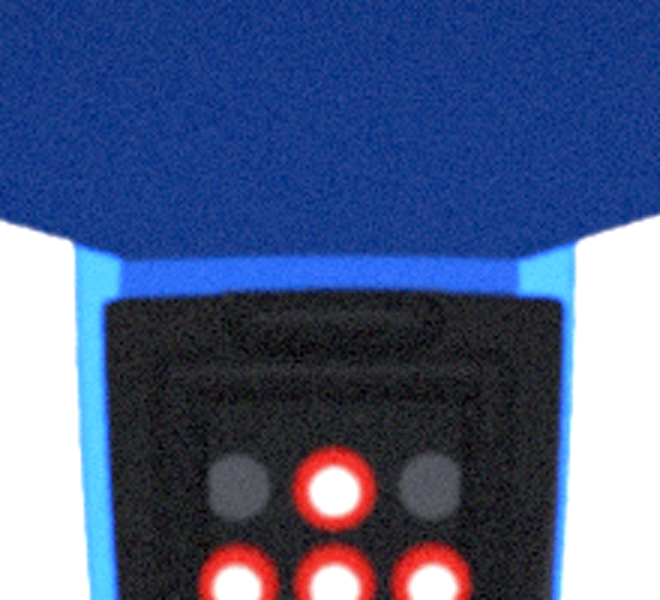

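```bash
python3 -c "
from h import *
np.set_printoptions(precision=4,suppress=True)
c=manip.calibration('wrist'); s=manip.sense(); T=R.from_quat(s['tool_rot']).as_matrix(); p=s['tcp_pos']
rel=lambda q:(T.T@(q-p))*1000
f=lambda x,y,z: rel(onz(c,'wrist',210+x/3,y/3,z))
print(p,T[2],s['force'])
print('wall foot',f(334,257,.012),'floor edges',f(80,270,.012),f(574,270,.012), f(98,590,.012),f(560,590,.012))
for z in(.044,.047,.0485): print('rack corners',z,f(105,302,z),f(561,302,z),f(120,590,z),f(552,590,z))
"
```

```text
[ 0.6493 -0.0268  0.0193] [ 0.0015  0.008  -1.    ] [-0.2398  6.9586 19.7361]
wall foot [86.0509  1.5346  7.4632] floor edges [ 85.2857 -39.5082   7.1337] [85.16   40.3851  7.7727] [ 31.3499 -38.8742   7.0565] [31.1238 40.3009  7.6895]
rack corners 0.044 [ 78.704  -27.5189 -24.7815] [ 78.6889  30.4184 -24.318 ] [ 40.6142 -27.1861 -24.8369] [ 40.4532  30.8857 -24.3726]
rack corners 0.047 [ 78.6045 -26.7803 -27.7758] [ 78.5898  29.6816 -27.3241] [ 41.4847 -26.456  -27.8299] [ 41.3278  30.1369 -27.3774]
rack corners 0.0485 [ 78.5547 -26.411  -29.273 ] [ 78.5402  29.3131 -28.8272] [ 41.9199 -26.091  -29.3263] [ 41.7651  29.7625 -28.8797]
```

>>> send_rows(
  motion=[
    {"gripper": 50, "travel": [2, 1.5, -4], "rotation": [0, 0, 0]},
    {"gripper": 50, "travel": [0, 0, -4], "rotation": [0, 0, 0]},
    {"gripper": 50, "travel": [0, 0, 0], "rotation": [0, 0, 0]},
    {"gripper": 50, "travel": [0, 0, 0], "rotation": [0, 0, 0]},
  ],
)

```text
t: 12.08
tcp_pos: [0.6469, -0.0266, 0.0221]
tool_rot: [0.691, 0.723, -0.0, -0.0]
force: [-0.1, -0.3, -2.2]
finger_gap: 0.69
```

```bash
python3 -c "
from h import *
goal((.6480,-.0262),.0162,92.5)"
```

```text
travel [0.4 1.1 5.9] rot z 0.1 tcp [ 0.6469 -0.0266  0.0221] yaw 92.6 tilt [-0.    -0.001 -1.   ] F [-0.1 -0.3 -2.2] gap 58.9 t 12.1
```

>>> send_rows(
  motion=[
    {"gripper": 50, "travel": [0.4, 0.9, 0], "rotation": [0, 0, 0]},
    {"gripper": 50, "travel": [0, 0, 2], "rotation": [0, 0, 0]},
    {"gripper": 50, "travel": [0, 0, 2], "rotation": [0, 0, 0]},
    {"gripper": 50, "travel": [0, 0, 2], "rotation": [0, 0, 0]},
    {"gripper": 50, "travel": [0, 0, 0], "rotation": [0, 0, 0]},
    {"gripper": 50, "travel": [0, 0, 0], "rotation": [0, 0, 0]},
  ],
)

```text
t: 12.58
tcp_pos: [0.6481, -0.0262, 0.0193]
tool_rot: [0.691, 0.723, -0.0, 0.0]
force: [-6.6, -0.7, 15.7]
finger_gap: 0.688
```

>>> send_rows(
  motion=[
    {"gripper": 50, "travel": [0, 0, -2], "rotation": [0, 0, 0]},
    {"gripper": 50, "travel": [0, -2, 0], "rotation": [0, 0, 0]},
    {"gripper": 50, "travel": [0, -2, 0], "rotation": [0, 0, 0]},
    {"gripper": 50, "travel": [0, 0, 0], "rotation": [0, 0, 0]},
  ],
)

```text
t: 12.92
tcp_pos: [0.646, -0.0266, 0.0193]
tool_rot: [0.691, 0.723, 0.001, 0.002]
force: [3.4, -0.0, 5.0]
finger_gap: 0.687
```

>>> send_rows(
  motion=[
    {"gripper": 50, "travel": [0, 3, 0], "rotation": [0, 0, 0]},
    {"gripper": 50, "travel": [0, 3, 0], "rotation": [0, 0, 0]},
    {"gripper": 50, "travel": [0, 2, 0], "rotation": [0, 0, 0]},
    {"gripper": 50, "travel": [0, 0, 0], "rotation": [0, 0, 0]},
  ],
)

```text
t: 13.25
tcp_pos: [0.6487, -0.0261, 0.0195]
tool_rot: [0.69, 0.723, -0.003, -0.003]
force: [-7.9, -1.7, 15.4]
finger_gap: 0.682
```

>>> send_rows(
  motion=[
    {"gripper": 50, "travel": [0, -4, 0], "rotation": [0, 0, 0]},
    {"gripper": 50, "travel": [0, -4, 0], "rotation": [0, 0, 0]},
    {"gripper": 50, "travel": [0, 0, 0], "rotation": [0, 0, 0]},
  ],
)

```text
t: 13.5
tcp_pos: [0.6458, -0.0265, 0.0193]
tool_rot: [0.692, 0.722, 0.001, 0.002]
force: [3.7, -0.1, 6.6]
finger_gap: 0.687
```

>>> send_rows(
  motion=[
    {"gripper": 50, "travel": [0, -2, 0], "rotation": [0, 0, 0]},
    {"gripper": 50, "travel": [0, -2, 0], "rotation": [0, 0, 0]},
    {"gripper": 50, "travel": [0, 0, 0], "rotation": [0, 0, 0]},
  ],
)

```text
t: 13.75
tcp_pos: [0.6454, -0.0266, 0.0195]
tool_rot: [0.692, 0.722, 0.004, 0.004]
force: [8.9, 3.0, 2.1]
finger_gap: 0.686
```

>>> send_rows(
  motion=[
    {"gripper": 50, "travel": [0, 4, 0], "rotation": [0, 0, 0]},
    {"gripper": 50, "travel": [0, 3, 0], "rotation": [0, 0, 0]},
    {"gripper": 50, "travel": [3, 0, 0], "rotation": [0, 0, 0]},
    {"gripper": 50, "travel": [3, 0, 0], "rotation": [0, 0, 0]},
    {"gripper": 50, "travel": [0, 0, 0], "rotation": [0, 0, 0]},
  ],
)

```text
t: 14.17
tcp_pos: [0.6467, -0.0247, 0.0193]
tool_rot: [0.69, 0.723, -0.003, 0.002]
force: [-2.8, -12.8, 8.0]
finger_gap: 0.683
```

>>> send_rows(
  motion=[
    {"gripper": 50, "travel": [-4, 0, 0], "rotation": [0, 0, 0]},
    {"gripper": 50, "travel": [-4, 0, 0], "rotation": [0, 0, 0]},
    {"gripper": 50, "travel": [-4, 0, 0], "rotation": [0, 0, 0]},
    {"gripper": 50, "travel": [0, 0, 0], "rotation": [0, 0, 0]},
  ],
)

```text
t: 14.5
tcp_pos: [0.6468, -0.0292, 0.0193]
tool_rot: [0.691, 0.723, 0.001, -0.002]
force: [-0.5, 8.9, 10.9]
finger_gap: 0.687
```

>>> send_rows(
  motion=[
    {"gripper": 50, "travel": [3, 0, 0], "rotation": [0, 0, 0]},
    {"gripper": 50, "travel": [3, 0, 0], "rotation": [0, 0, 0]},
    {"gripper": 85, "travel": [0, 0, 0], "rotation": [0, 0, 0]},
    {"gripper": 85, "travel": [0, 0, 0], "rotation": [0, 0, 0]},
    {"gripper": 85, "travel": [0, 0, 0], "rotation": [0, 0, 0]},
    {"gripper": 85, "travel": [0, 0, 0], "rotation": [0, 0, 0]},
    {"gripper": 85, "travel": [0, 0, -10], "rotation": [0, 0, 0]},
    {"gripper": 85, "travel": [0, 0, -30], "rotation": [0, 0, 0]},
    {"gripper": 85, "travel": [0, 0, -40], "rotation": [0, 0, 0]},
    {"gripper": 85, "travel": [0, 0, -40], "rotation": [0, 0, 0]},
    {"gripper": 85, "travel": [0, 0, -40], "rotation": [0, 0, 0]},
    {"gripper": 85, "travel": [0, 0, -40], "rotation": [0, 0, 0]},
  ],
)

```text
t: 15.5
tcp_pos: [0.6465, -0.026, 0.2208]
tool_rot: [0.691, 0.723, -0.0, -0.0]
force: [0.1, -0.4, -0.8]
finger_gap: 0.999
```

```bash
python3 - <<'E'
from h import *
goal((.452,-.005),.17,99.5)
im,c=snap('wrist','s1.png'); s=manip.sense()
np.set_printoptions(precision=4,suppress=True)
# seat check: caps lattice at seated z (.048): extent
I=im.astype(int); red=((I[:,:,0]-I[:,:,1]>45)&(I[:,:,0]-I[:,:,2]>45)).astype(np.uint8); red[:, :250]=0;red[:,400:]=0
red=cv2.morphologyEx(red,cv2.MORPH_CLOSE,np.ones((3,3)))
k,L,S,C=cv2.connectedComponentsWithStats(red)
P=np.array([onz(c,'wrist',*C[i],.048)[:2] for i in range(1,k) if S[i,4]>20])
print(P)
E
```

```text
travel [  29.8 -193.3   51. ] rot z -6.9 tcp [ 0.6465 -0.026   0.2208] yaw 92.6 tilt [ 0.    -0.001 -1.   ] F [ 0.1 -0.4 -0.8] gap 85.3 t 15.5
[[ 0.636  -0.0143]
 [ 0.6509 -0.0402]]
```

>>> send_rows(
  motion=[
    {"gripper": 85, "travel": [5, -32, 0], "rotation": [0, 0, 0]},
    {"gripper": 85, "travel": [5, -32, 0], "rotation": [0, 0, 0]},
    {"gripper": 85, "travel": [5, -32, 0], "rotation": [0, 0, 0]},
    {"gripper": 85, "travel": [5, -32, 15], "rotation": [0, 0, 0]},
    {"gripper": 85, "travel": [5, -32, 18], "rotation": [0, 0, 0]},
    {"gripper": 85, "travel": [5, -33, 18], "rotation": [0, 0, 0]},
    {"gripper": 85, "travel": [0, 0, 0], "rotation": [0, 0, -6.9]},
    {"gripper": 85, "travel": [0, 0, 0], "rotation": [0, 0, 0]},
    {"gripper": 85, "travel": [0, 0, 0], "rotation": [0, 0, 0]},
    {"gripper": 85, "travel": [0, 0, 0], "rotation": [0, 0, 0]},
  ],
)

```text
t: 16.38
tcp_pos: [0.4554, -0.0056, 0.1685]
tool_rot: [0.647, 0.762, 0.001, 0.002]
force: [0.6, 0.6, -0.1]
finger_gap: 0.998
```

```bash
python3 -c "
from h import *
measure('r2.png')"
```

```text
Traceback (most recent call last):
  File "h.py", line 73, in measure
    k,wd=axis(c0,th,np.arange(-.03,.046,.005));
         ~~~~^^^^^^^^^^^^^^^^^^^^^^^^^^^^^^^^^
  File "h.py", line 69, in axis
    o=np.array(out); w=np.abs(o[:,2]-np.median(o[:,2]))<.004; return np.polyfit(o[w,0],o[w,1],1),np.median(o[:,2])
                                                                     ~~~~~~~~~~^^^^^^^^^^^^^^^^^
TypeError: expected non-empty vector for x
```

```bash
python3 - <<'E'
from h import *
im=cv2.imread('pics/r2.png')[:,:,::-1].copy(); c=manip.calibration('wrist')
for r in racks(im,c): print(r)
V=im.max(2)
for v in range(60,300,20): print(v,V[v,200:440:8])
E
```

```text
(array([ 0.45194583, -0.00562165]), 97.8550033569336, 36.163917541503906, -79.64435005187988, [28.000000000000007, 20.0], (315, 190))
(array([ 0.65543488, -0.01982172]), 100.36931610107422, 36.903934478759766, -84.31725597381592, [108.00000000000007, 47.00000000000002], (494, 246))
60 [170 162 168 166 175 170 173 174 174 169 169 175 167 168 171 162 172 174
 174 174 173 175 174 177 160 173 170 169 174 169]
80 [165 170 177 170 170 175 166 170 172 174 173 171 173 166 170 169 170 171
 177 169 174 179 170 168 174 176 173 173 168 171]
100 [168 164 171 175 168 169 171 169 177 167 177 178 173 172 169 167 173 172
 171 172 179 170 175 173 171 178 177 171 172 176]
120 [166 169 173 175 177 172 171 170 170 181 134  18  29  31  31  25  23  20
  17 172 174 171 169 170 174 169 177 166 170 170]
140 [174 167 169 175 179 175 174 181 179 180 161  25  31  40 162  55  59  26
  20 172 170 173 173 169 170 173 181 175 175 182]
160 [177 172 174 177 176 182 175 176 178 178 172  25 110 134 157  63 164  22
  27 175 176 170 175 170 175 175 174 177 180 175]
180 [173 176 172 179 176 181 179 173 177 171 178  24  47 131 130  74 163  23
  26 175 165 175 172 175 173 173 178 177 168 178]
200 [178 173 173 175 175 175 180 178 180 179 171  18  52 161 127  94  45  22
  24 173 175 180 171 174 178 174 177 175 172 172]
220 [172 176 172 177 175 176 174 176 187 180 179  25  25 165 124 132 165  29
  18 176 174 173 177 180 177 166 180 169 176 178]
240 [175 169 180 176 169 174 172 174 180 174 172  50  21  32  36  35  46  21
  18 174 177 174 177 169 177 172 174 177 179 178]
260 [174 177  99  48  29 170 179 180 178 171 176 176 179 175 178 174 176 174
 177 179 181 179 179 177 171 174 159  11 100 169]
280 [ 82  97  12   5  18 173 171 177  92 168  13  15  11  17  26  69 169 174
  94 163 182 175 178 176 175 179  48   9   4  69]
```

```bash
sed -i "s/m=(dark|red)$/m=cv2.morphologyEx((dark|red).astype(np.uint8),cv2.MORPH_CLOSE,np.ones((9,9)))/" h.py; sed -i "s/^        return 0<=uv\[0\]<640 and 0<=uv\[1\]<400/        return 0<=uv[0]<640 and 0<=uv[1]<262/" h.py
python3 -c "
from h import *
measure('r2.png')"
```

```text
centre off tool x,y mm [ 3.4 -3.8] width 58.0 len 129.5 turn about tool z deg -0.7 ends [64.5 64.5 64.5 64.5 64.5 64.5] world [ 0.4512 -0.0028] tcp [ 0.4555 -0.0055  0.1684]
```

>>> send_rows(
  motion=[
    {"gripper": 85, "travel": [-6, -2, 16], "rotation": [0, 0, -0.7]},
    {"gripper": 85, "travel": [-5.5, -1.8, 20], "rotation": [0, 0, 0]},
    {"gripper": 85, "travel": [0, 0, 30], "rotation": [0, 0, 0]},
    {"gripper": 85, "travel": [0, 0, 30], "rotation": [0, 0, 0]},
    {"gripper": 85, "travel": [0, 0, 30], "rotation": [0, 0, 0]},
    {"gripper": 85, "travel": [0, 0, 30], "rotation": [0, 0, 0]},
    {"gripper": 85, "travel": [0, 0, 0], "rotation": [0, 0, 0]},
    {"gripper": 85, "travel": [0, 0, 0], "rotation": [0, 0, 0]},
    {"gripper": 50, "travel": [0, 0, 0], "rotation": [0, 0, 0]},
    {"gripper": 50, "travel": [0, 0, 0], "rotation": [0, 0, 0]},
    {"gripper": 50, "travel": [0, 0, 0], "rotation": [0, 0, 0]},
    {"gripper": 50, "travel": [0, 0, 0], "rotation": [0, 0, 0]},
  ],
  newtons=70,
)

```text
t: 17.48
tcp_pos: [0.4527, -0.0172, 0.0139]
tool_rot: [0.641, 0.767, 0.001, 0.002]
force: [0.6, 0.2, 8.8]
finger_gap: 0.682
```

>>> send_rows(
  motion=[
    {"gripper": 50, "travel": [0, 0, 0], "rotation": [0, 0, 0]},
    {"gripper": 50, "travel": [0, 0, 0], "rotation": [0, 0, 0]},
    {"gripper": 50, "travel": [0, 0, -20], "rotation": [0, 0, 0]},
    {"gripper": 50, "travel": [0, 0, -38], "rotation": [0, 0, 0]},
    {"gripper": 50, "travel": [0, 0, -38], "rotation": [0, 0, 0]},
    {"gripper": 50, "travel": [0, 0, -38], "rotation": [0, 0, 0]},
    {"gripper": 50, "travel": [0, 0, -38], "rotation": [0, 0, 0]},
    {"gripper": 50, "travel": [0, 0, -38], "rotation": [0, 0, 0]},
    {"gripper": 50, "travel": [0, 0, 0], "rotation": [0, 0, 0]},
    {"gripper": 50, "travel": [0, 0, 0], "rotation": [0, 0, 0]},
    {"gripper": 50, "travel": [0, 0, 0], "rotation": [0, 0, 0]},
  ],
)

```text
t: 18.4
tcp_pos: [0.4502, -0.0165, 0.2219]
tool_rot: [0.641, 0.767, 0.0, 0.0]
force: [0.5, -0.3, -1.4]
finger_gap: 0.679
```

```bash
python3 -c "
from h import *
inhand('h4.png',.020); goal((.6472,-.0268),.22,92.5)"
```

```text
key end at tool x [np.float64(79.0), np.float64(79.0), np.float64(79.0), np.float64(79.0), np.float64(79.0)] deck end [np.float64(79.0), np.float64(79.5), np.float64(79.0), np.float64(79.5)]
travel [-45.2 192.5   0.5] rot z 7.7 tcp [ 0.4497 -0.0164  0.2209] yaw 100.2 tilt [ 0.001 -0.002 -1.   ] F [ 0.5  0.2 -2.5] gap 58.1 t 18.4
```

>>> send_rows(
  motion=[
    {"gripper": 50, "travel": [-7.5, 32, 0], "rotation": [0, 0, 0]},
    {"gripper": 50, "travel": [-7.5, 32, 0], "rotation": [0, 0, 0]},
    {"gripper": 50, "travel": [-7.5, 32, 0], "rotation": [0, 0, 0]},
    {"gripper": 50, "travel": [-7.5, 32, 0], "rotation": [0, 0, 0]},
    {"gripper": 50, "travel": [-7.5, 32, 0], "rotation": [0, 0, 0]},
    {"gripper": 50, "travel": [-7.7, 32.5, 0], "rotation": [0, 0, 0]},
    {"gripper": 50, "travel": [0, 0, 0], "rotation": [0, 0, 3.9]},
    {"gripper": 50, "travel": [0, 0, 0], "rotation": [0, 0, 3.8]},
    {"gripper": 50, "travel": [0, 0, 0], "rotation": [0, 0, 0]},
    {"gripper": 50, "travel": [0, 0, 0], "rotation": [0, 0, 0]},
    {"gripper": 50, "travel": [0, 0, 0], "rotation": [0, 0, 0]},
  ],
)

```text
t: 19.37
tcp_pos: [0.6475, -0.0271, 0.2198]
tool_rot: [0.691, 0.723, -0.001, -0.001]
force: [-0.0, -0.6, -2.1]
finger_gap: 0.676
```

```bash
python3 -c "
from h import *
inhand('h5.png',.020); goal((.6472,-.0268),.075,92.5)"
```

```text
key end at tool x [np.float64(84.0), np.float64(81.0), np.float64(50.0), np.float64(91.5), np.float64(81.0)] deck end [np.float64(79.5), np.float64(79.5), np.float64(107.0), np.float64(106.0)]
travel [  0.2  -0.2 145.4] rot z 0.1 tcp [ 0.6478 -0.0271  0.2204] yaw 92.6 tilt [ 0.001 -0.002 -1.   ] F [ 0.4 -0.9 -2. ] gap 58.2 t 19.4
```

>>> send_rows(
  motion=[
    {"gripper": 50, "travel": [0, 0, 29], "rotation": [0, 0, 0]},
    {"gripper": 50, "travel": [0, 0, 29], "rotation": [0, 0, 0]},
    {"gripper": 50, "travel": [0, 0, 29], "rotation": [0, 0, 0]},
    {"gripper": 50, "travel": [0, 0, 29], "rotation": [0, 0, 0]},
    {"gripper": 50, "travel": [0, 0, 15], "rotation": [0, 0, 0]},
    {"gripper": 50, "travel": [0, 0, 10], "rotation": [0, 0, 0]},
    {"gripper": 50, "travel": [0, 0, 0], "rotation": [0, 0, 0]},
    {"gripper": 50, "travel": [0, 0, 5], "rotation": [0, 0, 0]},
    {"gripper": 50, "travel": [0, 0, 5], "rotation": [0, 0, 0]},
    {"gripper": 50, "travel": [0, 0, 5], "rotation": [0, 0, 0]},
    {"gripper": 50, "travel": [0, 0, 5], "rotation": [0, 0, 0]},
    {"gripper": 50, "travel": [0, 0, 0], "rotation": [0, 0, 0]},
  ],
)

```text
t: 20.42
tcp_pos: [0.6482, -0.0271, 0.06]
tool_rot: [0.692, 0.722, -0.0, -0.0]
force: [-0.5, -0.1, -1.8]
finger_gap: 0.68
```

>>> send_rows(
  motion=[
    {"gripper": 50, "travel": [0, 0, 2], "rotation": [0, 0, 0]},
    {"gripper": 50, "travel": [0, 0, 0], "rotation": [0, 0, 0]},
    {"gripper": 50, "travel": [0, 0, 0], "rotation": [0, 0, 0]},
  ],
)

```text
t: 20.67
tcp_pos: [0.6488, -0.0272, 0.0587]
tool_rot: [0.691, 0.722, 0.0, 0.0]
force: [0.2, 0.4, -2.1]
finger_gap: 0.681
```

>>> send_rows(
  motion=[
    {"gripper": 50, "travel": [0, -0.8, 2], "rotation": [0, 0, 0]},
    {"gripper": 50, "travel": [0, 0, 1], "rotation": [0, 0, 0]},
    {"gripper": 50, "travel": [0, 0, 0], "rotation": [0, 0, 0]},
    {"gripper": 50, "travel": [0, 0, 0], "rotation": [0, 0, 0]},
  ],
)

```text
t: 21.0
tcp_pos: [0.649, -0.0273, 0.058]
tool_rot: [0.691, 0.722, 0.001, 0.001]
force: [-2.7, 1.4, 7.0]
finger_gap: 0.679
```

>>> send_rows(
  motion=[
    {"gripper": 85, "travel": [0, 0, -1.5], "rotation": [0, 0, 0]},
    {"gripper": 85, "travel": [0, 0, 0], "rotation": [0, 0, 0]},
    {"gripper": 85, "travel": [0, 0, 0], "rotation": [0, 0, 0]},
    {"gripper": 85, "travel": [0, 0, 0], "rotation": [0, 0, 0]},
    {"gripper": 85, "travel": [0, 0, -10], "rotation": [0, 0, 0]},
    {"gripper": 85, "travel": [0, 0, -30], "rotation": [0, 0, 0]},
    {"gripper": 85, "travel": [0, 0, -40], "rotation": [0, 0, 0]},
    {"gripper": 85, "travel": [0, 0, -40], "rotation": [0, 0, 0]},
    {"gripper": 85, "travel": [0, 0, -40], "rotation": [0, 0, 0]},
    {"gripper": 85, "travel": [-20, -29, 0], "rotation": [0, 0, 0]},
    {"gripper": 85, "travel": [-20, -29, 0], "rotation": [0, 0, 0]},
    {"gripper": 85, "travel": [-20, -29, 0], "rotation": [0, 0, 0]},
  ],
)

```text
t: 22.0
tcp_pos: [0.5632, -0.0914, 0.2188]
tool_rot: [0.691, 0.723, 0.001, 0.002]
force: [-0.5, -0.7, 0.5]
finger_gap: 0.995
```

>>> send_rows(
  motion=[
    {"gripper": 85, "travel": [-20, -28, 0], "rotation": [0, 0, 0]},
    {"gripper": 85, "travel": [-20, -28, 0], "rotation": [0, 0, 0]},
    {"gripper": 85, "travel": [-20, -28, 0], "rotation": [0, 0, 0]},
    {"gripper": 85, "travel": [-22, -28, 0], "rotation": [0, 0, 0]},
    {"gripper": 85, "travel": [0, 0, 0], "rotation": [0, 0, 7.1]},
    {"gripper": 85, "travel": [0, 0, 0], "rotation": [0, 0, 7.1]},
    {"gripper": 85, "travel": [0, 0, 0], "rotation": [0, 0, 7.1]},
    {"gripper": 85, "travel": [0, 0, 0], "rotation": [0, 0, 7.1]},
    {"gripper": 85, "travel": [0, 0, 0], "rotation": [0, 0, 7.1]},
    {"gripper": 85, "travel": [0, 0, 0], "rotation": [0, 0, 7.1]},
    {"gripper": 85, "travel": [0, 0, 0], "rotation": [0, 0, 7.1]},
    {"gripper": 85, "travel": [0, 0, 0], "rotation": [0, 0, 7.1]},
  ],
)

```text
t: 23.0
tcp_pos: [0.4552, -0.1779, 0.2176]
tool_rot: [0.953, 0.304, 0.0, 0.0]
force: [0.3, -0.2, -0.1]
finger_gap: 0.995
```

>>> send_rows(
  motion=[
    {"gripper": 85, "travel": [0, 0, 0], "rotation": [0, 0, 7.1]},
    {"gripper": 85, "travel": [0, 0, 0], "rotation": [0, 0, 7.1]},
    {"gripper": 85, "travel": [0, 0, 0], "rotation": [0, 0, 7.1]},
    {"gripper": 85, "travel": [0, 0, 0], "rotation": [0, 0, 7.1]},
    {"gripper": 85, "travel": [0, 0, 0], "rotation": [0, 0, 7.1]},
    {"gripper": 85, "travel": [0, 0, 0], "rotation": [0, 0, 7.1]},
    {"gripper": 85, "travel": [0, 0, 0], "rotation": [0, 0, 7.1]},
    {"gripper": 85, "travel": [0, 0, 0], "rotation": [0, 0, 7.1]},
    {"gripper": 85, "travel": [0, 0, 0], "rotation": [0, 0, 7.1]},
    {"gripper": 85, "travel": [0, 0, 0], "rotation": [0, 0, 7.1]},
    {"gripper": 85, "travel": [0, 0, 0], "rotation": [0, 0, 7.1]},
    {"gripper": 85, "travel": [0, 0, 0], "rotation": [0, 0, 7.1]},
  ],
)

```text
t: 24.0
tcp_pos: [0.4553, -0.1778, 0.2176]
tool_rot: [0.907, -0.421, 0.0, 0.0]
force: [0.3, -0.1, 0.2]
finger_gap: 0.997
```

```bash
python3 -c "
from h import *
print(manip.sense()['q'].round(3)); goal((.455,-.178),.17,-87.5)
measure('r3.png')"
```

```text
[-0.601  0.365  1.783  0.     0.993  1.839]
travel [-0.1  0.3 47.6] rot z 37.6 tcp [ 0.4553 -0.1778  0.2176] yaw -49.9 tilt [ 0.001 -0.    -1.   ] F [ 0.3 -0.1  0.2] gap 85.2 t 24.0
centre off tool x,y mm [6.8 5. ] width 59.5 len 128.8 turn about tool z deg 38.7 ends [64.5 65.5 65.  65.5 65.5 64.5] world [ 0.4559 -0.1863] tcp [ 0.4553 -0.1778  0.2176]
```

>>> send_rows(
  motion=[
    {"gripper": 85, "travel": [0, 0, 8], "rotation": [0, 0, 7.1]},
    {"gripper": 85, "travel": [0, 0, 8], "rotation": [0, 0, 7.1]},
    {"gripper": 85, "travel": [0, 0, 8], "rotation": [0, 0, 7.1]},
    {"gripper": 85, "travel": [0, 0, 8], "rotation": [0, 0, 7.1]},
    {"gripper": 85, "travel": [0, 0, 8], "rotation": [0, 0, 7.1]},
    {"gripper": 85, "travel": [0, 0, 8], "rotation": [0, 0, 3]},
    {"gripper": 85, "travel": [0, 0, 0], "rotation": [0, 0, 0]},
    {"gripper": 85, "travel": [0, 0, 0], "rotation": [0, 0, 0]},
    {"gripper": 85, "travel": [0, 0, 0], "rotation": [0, 0, 0]},
  ],
)

```text
t: 24.8
tcp_pos: [0.4555, -0.178, 0.1696]
tool_rot: [0.72, -0.694, 0.0, -0.0]
force: [0.3, -0.3, 0.3]
finger_gap: 0.993
```

```bash
python3 -c "
from h import *
measure('r3b.png');print(manip.sense()['q'].round(3))"
```

```text
centre off tool x,y mm [8.7 1.2] width 58.0 len 129.0 turn about tool z deg 0.5 ends [65.  65.  65.  65.  65.  65.5] world [ 0.4547 -0.1867] tcp [ 0.4555 -0.178   0.1696]
[-0.601  0.44   1.832 -0.     0.868  2.503]
```

>>> send_rows(
  motion=[
    {"gripper": 85, "travel": [-3, 0.6, 17], "rotation": [0, 0, 0.5]},
    {"gripper": 85, "travel": [-3.3, 0.6, 20], "rotation": [0, 0, 0]},
    {"gripper": 85, "travel": [0, 0, 30], "rotation": [0, 0, 0]},
    {"gripper": 85, "travel": [0, 0, 30], "rotation": [0, 0, 0]},
    {"gripper": 85, "travel": [0, 0, 30], "rotation": [0, 0, 0]},
    {"gripper": 85, "travel": [0, 0, 30], "rotation": [0, 0, 0]},
    {"gripper": 85, "travel": [0, 0, 0], "rotation": [0, 0, 0]},
    {"gripper": 85, "travel": [0, 0, 0], "rotation": [0, 0, 0]},
    {"gripper": 50, "travel": [0, 0, 0], "rotation": [0, 0, 0]},
    {"gripper": 50, "travel": [0, 0, 0], "rotation": [0, 0, 0]},
    {"gripper": 50, "travel": [0, 0, 0], "rotation": [0, 0, 0]},
    {"gripper": 50, "travel": [0, 0, 0], "rotation": [0, 0, 0]},
  ],
  newtons=70,
)

```text
t: 25.85
tcp_pos: [0.455, -0.1722, 0.0146]
tool_rot: [0.716, -0.698, 0.002, -0.0]
force: [0.3, -0.6, 6.1]
finger_gap: 0.68
```

>>> send_rows(
  motion=[
    {"gripper": 50, "travel": [0, 0, 0], "rotation": [0, 0, 0]},
    {"gripper": 50, "travel": [0, 0, 0], "rotation": [0, 0, 0]},
    {"gripper": 50, "travel": [0, 0, -20], "rotation": [0, 0, 0]},
    {"gripper": 50, "travel": [0, 0, -38], "rotation": [0, 0, 0]},
    {"gripper": 50, "travel": [0, 0, -38], "rotation": [0, 0, 0]},
    {"gripper": 50, "travel": [0, 0, -38], "rotation": [0, 0, 0]},
    {"gripper": 50, "travel": [0, 0, -38], "rotation": [0, 0, 0]},
    {"gripper": 50, "travel": [0, 0, -38], "rotation": [0, 0, 0]},
    {"gripper": 50, "travel": [0, 0, 0], "rotation": [0, 0, 0]},
    {"gripper": 50, "travel": [0, 0, 0], "rotation": [0, 0, 0]},
    {"gripper": 50, "travel": [0, 0, 0], "rotation": [0, 0, 0]},
  ],
)

```text
t: 26.77
tcp_pos: [0.4532, -0.1711, 0.2228]
tool_rot: [0.716, -0.698, 0.001, -0.0]
force: [-0.1, 0.5, -0.8]
finger_gap: 0.678
```

```bash
python3 -c "
from h import *
inhand('h6.png',.020); goal((.6478,-.0268),.22,92.5)
im=cv2.imread('pics/h6.png'); cv2.imwrite('pics/h6c.png',cv2.convertScaleAbs(im,alpha=2))"
```

```text
key end at tool x [np.float64(77.5), np.float64(77.5), np.float64(77.5), np.float64(77.5), np.float64(78.0)] deck end [np.float64(77.5), np.float64(78.0), np.float64(77.5), np.float64(78.0)]
travel [-138.8 -198.8    1.6] rot z 179.0 tcp [ 0.4527 -0.1708  0.2217] yaw -88.5 tilt [-0.001  0.001 -1.   ] F [-1.  -0.1 -1.8] gap 58.1 t 26.8
```

View pics/h6c.png

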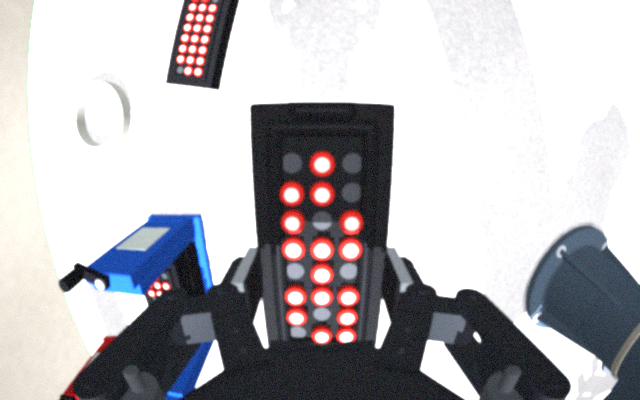

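>>> send_rows(
  motion=[
    {"gripper": 50, "travel": [0, 0, 0], "rotation": [0, 0, -7.1]},
    {"gripper": 50, "travel": [0, 0, 0], "rotation": [0, 0, -7.1]},
    {"gripper": 50, "travel": [0, 0, 0], "rotation": [0, 0, -7.1]},
    {"gripper": 50, "travel": [0, 0, 0], "rotation": [0, 0, -7.1]},
    {"gripper": 50, "travel": [0, 0, 0], "rotation": [0, 0, -7.1]},
    {"gripper": 50, "travel": [0, 0, 0], "rotation": [0, 0, -7.1]},
    {"gripper": 50, "travel": [0, 0, 0], "rotation": [0, 0, -7.1]},
    {"gripper": 50, "travel": [0, 0, 0], "rotation": [0, 0, -7.1]},
    {"gripper": 50, "travel": [0, 0, 0], "rotation": [0, 0, -7.1]},
    {"gripper": 50, "travel": [0, 0, 0], "rotation": [0, 0, -7.1]},
    {"gripper": 50, "travel": [0, 0, 0], "rotation": [0, 0, -7.1]},
    {"gripper": 50, "travel": [0, 0, 0], "rotation": [0, 0, -7.1]},
  ],
)

```text
t: 27.82
tcp_pos: [0.4525, -0.1707, 0.22]
tool_rot: [1.0, -0.026, -0.002, -0.001]
force: [-0.2, 0.3, -0.6]
finger_gap: 0.683
```

>>> send_rows(
  motion=[
    {"gripper": 50, "travel": [0, 0, 0], "rotation": [0, 0, -7.1]},
    {"gripper": 50, "travel": [0, 0, 0], "rotation": [0, 0, -7.1]},
    {"gripper": 50, "travel": [0, 0, 0], "rotation": [0, 0, -7.1]},
    {"gripper": 50, "travel": [0, 0, 0], "rotation": [0, 0, -7.1]},
    {"gripper": 50, "travel": [0, 0, 0], "rotation": [0, 0, -7.1]},
    {"gripper": 50, "travel": [0, 0, 0], "rotation": [0, 0, -7.1]},
    {"gripper": 50, "travel": [0, 0, 0], "rotation": [0, 0, -7.1]},
    {"gripper": 50, "travel": [0, 0, 0], "rotation": [0, 0, -7.1]},
    {"gripper": 50, "travel": [0, 0, 0], "rotation": [0, 0, -7.1]},
    {"gripper": 50, "travel": [0, 0, 0], "rotation": [0, 0, -7.1]},
    {"gripper": 50, "travel": [0, 0, 0], "rotation": [0, 0, -7.1]},
    {"gripper": 50, "travel": [0, 0, 0], "rotation": [0, 0, -7.1]},
  ],
)

```text
t: 28.82
tcp_pos: [0.4526, -0.1708, 0.22]
tool_rot: [0.753, 0.658, -0.001, -0.002]
force: [0.1, 0.3, -1.3]
finger_gap: 0.681
```

>>> send_rows(
  motion=[
    {"gripper": 50, "travel": [0, 0, 0], "rotation": [0, 0, -7.1]},
    {"gripper": 50, "travel": [0, 0, 0], "rotation": [0, 0, -3.5]},
    {"gripper": 50, "travel": [17, 25, 0], "rotation": [0, 0, 0]},
    {"gripper": 50, "travel": [17, 25, 0], "rotation": [0, 0, 0]},
    {"gripper": 50, "travel": [17, 25, 0], "rotation": [0, 0, 0]},
    {"gripper": 50, "travel": [17, 25, 0], "rotation": [0, 0, 0]},
    {"gripper": 50, "travel": [17, 25, 0], "rotation": [0, 0, 0]},
    {"gripper": 50, "travel": [17, 25, 0], "rotation": [0, 0, 0]},
    {"gripper": 50, "travel": [17, 25, 0], "rotation": [0, 0, 0]},
    {"gripper": 50, "travel": [17.5, 26, 0], "rotation": [0, 0, 0]},
    {"gripper": 50, "travel": [0, 0, 0], "rotation": [0, 0, 0]},
    {"gripper": 50, "travel": [0, 0, 0], "rotation": [0, 0, 0]},
  ],
)

```text
t: 29.82
tcp_pos: [0.6483, -0.0251, 0.219]
tool_rot: [0.691, 0.723, -0.001, -0.002]
force: [-1.6, 0.0, -2.2]
finger_gap: 0.678
```

```bash
python3 -c "
from h import *
inhand('h7.png',.019); goal((.6478,-.0255),.0906,92.5)"
```

```text
key end at tool x [np.float64(80.0), np.float64(88.0), np.float64(58.5), np.float64(97.0), np.float64(97.0)] deck end [np.float64(77.5), np.float64(77.5), np.float64(106.0), np.float64(77.0)]
travel [  0.2   1.2 128.7] rot z 0.1 tcp [ 0.6473 -0.0258  0.2193] yaw 92.6 tilt [ 0.001 -0.005 -1.   ] F [-0.5 -0.5 -1.1] gap 58.2 t 29.9
```

>>> send_rows(
  motion=[
    {"gripper": 50, "travel": [0, 0, 28], "rotation": [0, 0, 0]},
    {"gripper": 50, "travel": [0, 0, 28], "rotation": [0, 0, 0]},
    {"gripper": 50, "travel": [0, 0, 28], "rotation": [0, 0, 0]},
    {"gripper": 50, "travel": [0, 0, 20], "rotation": [0, 0, 0]},
    {"gripper": 50, "travel": [0, 0, 10], "rotation": [0, 0, 0]},
    {"gripper": 50, "travel": [0, 0, 0], "rotation": [0, 0, 0]},
    {"gripper": 50, "travel": [0, 0, 4], "rotation": [0, 0, 0]},
    {"gripper": 50, "travel": [0, 0, 4], "rotation": [0, 0, 0]},
    {"gripper": 50, "travel": [0, 0, 3], "rotation": [0, 0, 0]},
    {"gripper": 50, "travel": [0, 0, 0], "rotation": [0, 0, 0]},
  ],
)

```text
t: 30.7
tcp_pos: [0.6489, -0.0265, 0.0975]
tool_rot: [0.692, 0.722, 0.0, 0.0]
force: [-0.2, -0.2, -1.5]
finger_gap: 0.678
```

>>> send_rows(
  motion=[
    {"gripper": 50, "travel": [0, 0, 2], "rotation": [0, 0, 0]},
    {"gripper": 50, "travel": [0, 0, 2], "rotation": [0, 0, 0]},
    {"gripper": 50, "travel": [0, 0, 1], "rotation": [0, 0, 0]},
    {"gripper": 50, "travel": [0, 0, 0], "rotation": [0, 0, 0]},
    {"gripper": 50, "travel": [0, 0, 0], "rotation": [0, 0, 0]},
  ],
)

```text
t: 31.12
tcp_pos: [0.6487, -0.0264, 0.092]
tool_rot: [0.692, 0.722, -0.0, -0.0]
force: [-0.6, 0.4, -1.7]
finger_gap: 0.68
```

>>> send_rows(
  motion=[
    {"gripper": 50, "travel": [0, 0, 2], "rotation": [0, 0, 0]},
    {"gripper": 50, "travel": [0, 0, 1], "rotation": [0, 0, 0]},
    {"gripper": 50, "travel": [0, 0, 0], "rotation": [0, 0, 0]},
    {"gripper": 50, "travel": [0, 0, 0], "rotation": [0, 0, 0]},
  ],
)

```text
t: 31.45
tcp_pos: [0.6491, -0.0265, 0.0907]
tool_rot: [0.691, 0.722, 0.0, 0.0]
force: [-2.2, 0.6, 6.7]
finger_gap: 0.683
```

>>> send_rows(
  motion=[
    {"gripper": 85, "travel": [0, 0, -1.5], "rotation": [0, 0, 0]},
    {"gripper": 85, "travel": [0, 0, 0], "rotation": [0, 0, 0]},
    {"gripper": 85, "travel": [0, 0, 0], "rotation": [0, 0, 0]},
    {"gripper": 85, "travel": [0, 0, 0], "rotation": [0, 0, 0]},
    {"gripper": 85, "travel": [0, 0, -10], "rotation": [0, 0, 0]},
    {"gripper": 85, "travel": [0, 0, -30], "rotation": [0, 0, 0]},
    {"gripper": 85, "travel": [0, 0, -40], "rotation": [0, 0, 0]},
    {"gripper": 85, "travel": [0, 0, -40], "rotation": [0, 0, 0]},
    {"gripper": 85, "travel": [0, 0, -10], "rotation": [0, 0, 0]},
    {"gripper": 85, "travel": [0, 0, 0], "rotation": [0, 0, 0]},
    {"gripper": 85, "travel": [0, 0, 0], "rotation": [0, 0, 0]},
  ],
)

```text
t: 32.37
tcp_pos: [0.6486, -0.0264, 0.2212]
tool_rot: [0.692, 0.722, 0.0, 0.0]
force: [-1.1, -0.7, 0.4]
finger_gap: 0.996
```

```bash
python3 - <<'E'
from h import *
c=manip.calibration('wrist'); s=manip.sense()
def H(p,q):
    M=np.eye(4);M[:3,:3]=R.from_quat(q).as_matrix();M[:3,3]=p;return M
X=np.linalg.inv(H(s['tcp_pos'],s['tool_rot']))@c['cam_to_world']
c2=dict(c); c2['cam_to_world']=H([.4527,-.1708,.2217],[.716,-.698,.001,0])@X
im=cv2.imread('pics/h6.png')[:,:,::-1].copy()
for r in racks(im,c2): print(r)
goal((.6,-.3),.17,-100)
im=cv2.imread('pics/w1.png')[:,:,::-1].copy()
E
```

```text
(array([ 0.59467346, -0.33082156]), 89.19393920898438, 36.515045166015625, 79.2773666381836, [25.000000000000004, 22.000000000000004], (196, 36))
travel [-271.2  -60.6   51.2] rot z -167.5 tcp [ 0.6486 -0.0264  0.2212] yaw 92.5 tilt [-0.     0.001 -1.   ] F [-1.1 -0.7  0.4] gap 85.1 t 32.4
```

>>> send_rows(
  motion=[
    {"gripper": 85, "travel": [-37.7, -8.4, 0], "rotation": [0, 0, 0]},
    {"gripper": 85, "travel": [-37.7, -8.4, 0], "rotation": [0, 0, 0]},
    {"gripper": 85, "travel": [-37.7, -8.4, 0], "rotation": [0, 0, 0]},
    {"gripper": 85, "travel": [-37.7, -8.4, 0], "rotation": [0, 0, 0]},
    {"gripper": 85, "travel": [-37.7, -8.4, 0], "rotation": [0, 0, 0]},
    {"gripper": 85, "travel": [-37.7, -8.4, 0], "rotation": [0, 0, 0]},
    {"gripper": 85, "travel": [-37.7, -8.4, 0], "rotation": [0, 0, 0]},
    {"gripper": 85, "travel": [-37.7, -8.4, 0], "rotation": [0, 0, 0]},
    {"gripper": 85, "travel": [0, 0, 0], "rotation": [0, 0, 7.1]},
    {"gripper": 85, "travel": [0, 0, 0], "rotation": [0, 0, 7.1]},
    {"gripper": 85, "travel": [0, 0, 0], "rotation": [0, 0, 7.1]},
    {"gripper": 85, "travel": [0, 0, 0], "rotation": [0, 0, 7.1]},
  ],
)

```text
t: 33.37
tcp_pos: [0.5929, -0.3301, 0.2169]
tool_rot: [0.85, 0.528, -0.001, -0.003]
force: [0.9, 0.7, 0.7]
finger_gap: 0.996
```

>>> send_rows(
  motion=[
    {"gripper": 85, "travel": [0, 0, 0], "rotation": [0, 0, 7.1]},
    {"gripper": 85, "travel": [0, 0, 0], "rotation": [0, 0, 7.1]},
    {"gripper": 85, "travel": [0, 0, 0], "rotation": [0, 0, 7.1]},
    {"gripper": 85, "travel": [0, 0, 0], "rotation": [0, 0, 7.1]},
    {"gripper": 85, "travel": [0, 0, 0], "rotation": [0, 0, 7.1]},
    {"gripper": 85, "travel": [0, 0, 0], "rotation": [0, 0, 7.1]},
    {"gripper": 85, "travel": [0, 0, 0], "rotation": [0, 0, 7.1]},
    {"gripper": 85, "travel": [0, 0, 0], "rotation": [0, 0, 7.1]},
    {"gripper": 85, "travel": [0, 0, 0], "rotation": [0, 0, 7.1]},
    {"gripper": 85, "travel": [0, 0, 0], "rotation": [0, 0, 7.1]},
    {"gripper": 85, "travel": [0, 0, 0], "rotation": [0, 0, 7.1]},
    {"gripper": 85, "travel": [0, 0, 0], "rotation": [0, 0, 7.1]},
  ],
)

```text
t: 34.37
tcp_pos: [0.5932, -0.3295, 0.217]
tool_rot: [0.983, -0.186, -0.003, -0.002]
force: [-0.4, 0.2, 0.0]
finger_gap: 0.996
```

>>> send_rows(
  motion=[
    {"gripper": 85, "travel": [0, 0, 0], "rotation": [0, 0, 7.1]},
    {"gripper": 85, "travel": [0, 0, 0], "rotation": [0, 0, 7.1]},
    {"gripper": 85, "travel": [0, 0, 0], "rotation": [0, 0, 7.1]},
    {"gripper": 85, "travel": [0, 0, 0], "rotation": [0, 0, 7.1]},
    {"gripper": 85, "travel": [0, 0, 0], "rotation": [0, 0, 7.1]},
    {"gripper": 85, "travel": [0, 0, 10], "rotation": [0, 0, 7.1]},
    {"gripper": 85, "travel": [0, 0, 10], "rotation": [0, 0, 7.1]},
    {"gripper": 85, "travel": [0, 0, 10], "rotation": [0, 0, 7.1]},
    {"gripper": 85, "travel": [0, 0, 10], "rotation": [0, 0, 7.1]},
    {"gripper": 85, "travel": [0, 0, 10], "rotation": [0, 0, 7.1]},
    {"gripper": 85, "travel": [0, 0, 0], "rotation": [0, 0, 7.1]},
    {"gripper": 85, "travel": [0, 0, 0], "rotation": [0, 0, 1.5]},
  ],
)

```text
t: 35.37
tcp_pos: [0.5925, -0.329, 0.166]
tool_rot: [-0.636, 0.771, 0.004, -0.001]
force: [0.3, 0.2, -0.2]
finger_gap: 0.996
```

```bash
python3 -c "
from h import *
measure('r4.png');print(manip.sense()['q'].round(3))"
```

```text
centre off tool x,y mm [11.  -7.8] width 58.5 len 130.0 turn about tool z deg -0.5 ends [63.5 63.5 64.5 64.  64.  64. ] world [ 0.5981 -0.3413] tcp [ 0.5925 -0.329   0.166 ]
[-0.671  0.672  1.342  0.     1.135  2.66 ]
```

>>> send_rows(
  motion=[
    {"gripper": 85, "travel": [-2, -4, 15], "rotation": [0, 0, -0.5]},
    {"gripper": 85, "travel": [-2, -3.8, 18], "rotation": [0, 0, 0]},
    {"gripper": 85, "travel": [0, 0, 30], "rotation": [0, 0, 0]},
    {"gripper": 85, "travel": [0, 0, 30], "rotation": [0, 0, 0]},
    {"gripper": 85, "travel": [0, 0, 30], "rotation": [0, 0, 0]},
    {"gripper": 85, "travel": [0, 0, 30], "rotation": [0, 0, 0]},
    {"gripper": 85, "travel": [0, 0, 0], "rotation": [0, 0, 0]},
    {"gripper": 85, "travel": [0, 0, 0], "rotation": [0, 0, 0]},
    {"gripper": 50, "travel": [0, 0, 0], "rotation": [0, 0, 0]},
    {"gripper": 50, "travel": [0, 0, 0], "rotation": [0, 0, 0]},
    {"gripper": 50, "travel": [0, 0, 0], "rotation": [0, 0, 0]},
    {"gripper": 50, "travel": [0, 0, 0], "rotation": [0, 0, 0]},
  ],
  newtons=70,
)

```text
t: 36.42
tcp_pos: [0.6047, -0.3292, 0.0203]
tool_rot: [-0.642, 0.767, -0.003, 0.001]
force: [0.4, 0.6, 4.3]
finger_gap: 0.673
```

>>> send_rows(
  motion=[
    {"gripper": 50, "travel": [0, 0, 0], "rotation": [0, 0, 0]},
    {"gripper": 50, "travel": [0, 0, 0], "rotation": [0, 0, 0]},
    {"gripper": 50, "travel": [0, 0, -20], "rotation": [0, 0, 0]},
    {"gripper": 50, "travel": [0, 0, -38], "rotation": [0, 0, 0]},
    {"gripper": 50, "travel": [0, 0, -38], "rotation": [0, 0, 0]},
    {"gripper": 50, "travel": [0, 0, -38], "rotation": [0, 0, 0]},
    {"gripper": 50, "travel": [0, 0, -38], "rotation": [0, 0, 0]},
    {"gripper": 50, "travel": [0, 0, -38], "rotation": [0, 0, 0]},
    {"gripper": 50, "travel": [0, 0, -20], "rotation": [0, 0, 0]},
    {"gripper": 50, "travel": [0, 0, 0], "rotation": [0, 0, 0]},
    {"gripper": 50, "travel": [0, 0, 0], "rotation": [0, 0, 0]},
  ],
)

```text
t: 37.33
tcp_pos: [0.6033, -0.3283, 0.2491]
tool_rot: [-0.641, 0.767, -0.001, 0.0]
force: [-0.7, -0.0, -2.0]
finger_gap: 0.673
```

```bash
python3 -c "
from h import *
inhand('h8.png',.019); goal((.6482,-.0265),.22,92.5)"
```

```text
key end at tool x [np.float64(76.5), np.float64(76.5), np.float64(76.5), np.float64(76.5), np.float64(77.0)] deck end [np.float64(76.5), np.float64(77.0), np.float64(76.0), np.float64(76.5)]
travel [-304.3    8.1   27. ] rot z 167.3 tcp [ 0.6023 -0.3275  0.2467] yaw -100.2 tilt [-0.001  0.002 -1.   ] F [ 0.1 -0.1 -2.3] gap 57.6 t 37.4
```

>>> send_rows(
  motion=[
    {"gripper": 50, "travel": [0, 0, 0], "rotation": [0, 0, -7.1]},
    {"gripper": 50, "travel": [0, 0, 0], "rotation": [0, 0, -7.1]},
    {"gripper": 50, "travel": [0, 0, 0], "rotation": [0, 0, -7.1]},
    {"gripper": 50, "travel": [0, 0, 0], "rotation": [0, 0, -7.1]},
    {"gripper": 50, "travel": [0, 0, 0], "rotation": [0, 0, -7.1]},
    {"gripper": 50, "travel": [0, 0, 0], "rotation": [0, 0, -7.1]},
    {"gripper": 50, "travel": [0, 0, 0], "rotation": [0, 0, -7.1]},
    {"gripper": 50, "travel": [0, 0, 0], "rotation": [0, 0, -7.1]},
    {"gripper": 50, "travel": [0, 0, 0], "rotation": [0, 0, -7.1]},
    {"gripper": 50, "travel": [0, 0, 0], "rotation": [0, 0, -7.1]},
    {"gripper": 50, "travel": [0, 0, 0], "rotation": [0, 0, -7.1]},
    {"gripper": 50, "travel": [0, 0, 0], "rotation": [0, 0, -7.1]},
  ],
)

```text
t: 38.38
tcp_pos: [0.6015, -0.327, 0.2436]
tool_rot: [0.992, -0.127, -0.003, -0.002]
force: [0.6, -0.6, -2.4]
finger_gap: 0.675
```

>>> send_rows(
  motion=[
    {"gripper": 50, "travel": [0, 0, 0], "rotation": [0, 0, -7.1]},
    {"gripper": 50, "travel": [0, 0, 0], "rotation": [0, 0, -7.1]},
    {"gripper": 50, "travel": [0, 0, 0], "rotation": [0, 0, -7.1]},
    {"gripper": 50, "travel": [0, 0, 0], "rotation": [0, 0, -7.1]},
    {"gripper": 50, "travel": [0, 0, 0], "rotation": [0, 0, -7.1]},
    {"gripper": 50, "travel": [0, 0, 0], "rotation": [0, 0, -7.1]},
    {"gripper": 50, "travel": [0, 0, 0], "rotation": [0, 0, -7.1]},
    {"gripper": 50, "travel": [0, 0, 0], "rotation": [0, 0, -7.1]},
    {"gripper": 50, "travel": [0, 0, 0], "rotation": [0, 0, -7.1]},
    {"gripper": 50, "travel": [0, 0, 0], "rotation": [0, 0, -7.1]},
    {"gripper": 50, "travel": [0, 0, 0], "rotation": [0, 0, -7.1]},
    {"gripper": 50, "travel": [0, 0, 0], "rotation": [0, 0, -7.1]},
  ],
)

```text
t: 39.38
tcp_pos: [0.6015, -0.327, 0.2436]
tool_rot: [0.816, 0.577, -0.001, -0.003]
force: [-0.2, -0.5, -2.2]
finger_gap: 0.673
```

>>> send_rows(
  motion=[
    {"gripper": 50, "travel": [0, 0, 0], "rotation": [0, 0, -7.1]},
    {"gripper": 50, "travel": [0, 0, 0], "rotation": [0, 0, -7.1]},
    {"gripper": 50, "travel": [0, 0, 0], "rotation": [0, 0, -7.1]},
    {"gripper": 50, "travel": [0, 0, 0], "rotation": [0, 0, -1]},
    {"gripper": 50, "travel": [37.5, 7.4, 0], "rotation": [0, 0, 0]},
    {"gripper": 50, "travel": [37.5, 7.4, 0], "rotation": [0, 0, 0]},
    {"gripper": 50, "travel": [37.5, 7.4, 0], "rotation": [0, 0, 0]},
    {"gripper": 50, "travel": [37.5, 7.4, 0], "rotation": [0, 0, 0]},
    {"gripper": 50, "travel": [37.5, 7.4, 0], "rotation": [0, 0, 0]},
    {"gripper": 50, "travel": [37.5, 7.4, 0], "rotation": [0, 0, 0]},
    {"gripper": 50, "travel": [37.5, 7.4, 0], "rotation": [0, 0, 0]},
    {"gripper": 50, "travel": [37.5, 7.4, 0], "rotation": [0, 0, 0]},
  ],
)

```text
t: 40.38
tcp_pos: [0.6479, -0.0238, 0.2452]
tool_rot: [0.693, 0.721, -0.001, -0.002]
force: [0.9, 0.9, -2.0]
finger_gap: 0.672
```

>>> send_rows(
  motion=[
    {"gripper": 50, "travel": [0, 0, 0], "rotation": [0, 0, 0]},
    {"gripper": 50, "travel": [0, 0, 0], "rotation": [0, 0, 0]},
    {"gripper": 50, "travel": [0, 0, 0], "rotation": [0, 0, 0]},
  ],
)

```text
t: 40.63
tcp_pos: [0.6484, -0.0257, 0.2459]
tool_rot: [0.692, 0.722, -0.001, -0.001]
force: [0.1, -0.3, -1.8]
finger_gap: 0.671
```

```bash
python3 -c "
from h import *
inhand('h9.png',.012); goal((.6482,-.0243),.128,92.5)"
```

```text
key end at tool x [np.float64(80.0), np.float64(80.0), np.float64(90.0), np.float64(96.0), np.float64(96.0)] deck end [np.float64(76.5), np.float64(76.5), np.float64(76.5), np.float64(76.0)]
travel [2.300e+00 1.000e-01 1.182e+02] rot z -0.1 tcp [ 0.6485 -0.0266  0.2462] yaw 92.4 tilt [-0.    -0.002 -1.   ] F [ 0.3 -0.4 -2.4] gap 57.9 t 40.7
```

>>> send_rows(
  motion=[
    {"gripper": 50, "travel": [1.5, 0, 28], "rotation": [0, 0, 0]},
    {"gripper": 50, "travel": [0, 0, 28], "rotation": [0, 0, 0]},
    {"gripper": 50, "travel": [0, 0, 28], "rotation": [0, 0, 0]},
    {"gripper": 50, "travel": [0, 0, 16], "rotation": [0, 0, 0]},
    {"gripper": 50, "travel": [0, 0, 0], "rotation": [0, 0, 0]},
    {"gripper": 50, "travel": [0, 0, 0], "rotation": [0, 0, 0]},
    {"gripper": 50, "travel": [0, 0, 0], "rotation": [0, 0, 0]},
  ],
)

```text
t: 41.27
tcp_pos: [0.6501, -0.0258, 0.1486]
tool_rot: [0.692, 0.722, 0.001, 0.001]
force: [0.4, -0.4, -1.1]
finger_gap: 0.672
```

```bash
python3 -c "
from h import *
goal((.6485,-.0243),.128,92.5)"
```

```text
travel [ 1.6 -1.6 20.6] rot z -0.1 tcp [ 0.6501 -0.0258  0.1486] yaw 92.4 tilt [-0.001  0.002 -1.   ] F [ 0.4 -0.4 -1.1] gap 57.4 t 41.3
```

>>> send_rows(
  motion=[
    {"gripper": 50, "travel": [1.3, -1.5, 4], "rotation": [0, 0, 0]},
    {"gripper": 50, "travel": [0, 0, 4], "rotation": [0, 0, 0]},
    {"gripper": 50, "travel": [0, 0, 4], "rotation": [0, 0, 0]},
    {"gripper": 50, "travel": [0, 0, 3], "rotation": [0, 0, 0]},
    {"gripper": 50, "travel": [0, 0, 2], "rotation": [0, 0, 0]},
    {"gripper": 50, "travel": [0, 0, 0], "rotation": [0, 0, 0]},
    {"gripper": 50, "travel": [0, 0, 0], "rotation": [0, 0, 0]},
  ],
)

```text
t: 41.85
tcp_pos: [0.6475, -0.0232, 0.1304]
tool_rot: [0.691, 0.722, -0.0, -0.0]
force: [-0.1, 0.2, -1.7]
finger_gap: 0.676
```

>>> send_rows(
  motion=[
    {"gripper": 50, "travel": [0, 0, 2], "rotation": [0, 0, 0]},
    {"gripper": 50, "travel": [0, 0, 2], "rotation": [0, 0, 0]},
    {"gripper": 50, "travel": [0, 0, 2], "rotation": [0, 0, 0]},
    {"gripper": 50, "travel": [0, 0, 0], "rotation": [0, 0, 0]},
    {"gripper": 50, "travel": [0, 0, 0], "rotation": [0, 0, 0]},
  ],
)

```text
t: 42.27
tcp_pos: [0.6481, -0.0236, 0.1282]
tool_rot: [0.691, 0.723, 0.0, 0.001]
force: [-3.5, -1.2, 15.3]
finger_gap: 0.673
```

>>> send_rows(
  motion=[
    {"gripper": 85, "travel": [0, 0, -3], "rotation": [0, 0, 0]},
    {"gripper": 85, "travel": [0, 0, 0], "rotation": [0, 0, 0]},
    {"gripper": 85, "travel": [0, 0, 0], "rotation": [0, 0, 0]},
    {"gripper": 85, "travel": [0, 0, 0], "rotation": [0, 0, 0]},
    {"gripper": 85, "travel": [0, 0, -10], "rotation": [0, 0, 0]},
    {"gripper": 85, "travel": [0, 0, -30], "rotation": [0, 0, 0]},
    {"gripper": 85, "travel": [0, 0, -40], "rotation": [0, 0, 0]},
    {"gripper": 85, "travel": [0, 0, -35], "rotation": [0, 0, 0]},
    {"gripper": 85, "travel": [37, -5.3, 0], "rotation": [0, 0, 0]},
    {"gripper": 85, "travel": [37, -5.3, 0], "rotation": [0, 0, 0]},
    {"gripper": 85, "travel": [37, -5.3, 0], "rotation": [0, 0, 0]},
    {"gripper": 85, "travel": [37, -5.3, 0], "rotation": [0, 0, 0]},
  ],
)

```text
t: 43.27
tcp_pos: [0.6196, 0.125, 0.2434]
tool_rot: [0.692, 0.722, 0.0, 0.0]
force: [0.7, -0.0, 0.2]
finger_gap: 0.994
```

>>> send_rows(
  motion=[
    {"gripper": 85, "travel": [37, -5.3, 0], "rotation": [0, 0, 0]},
    {"gripper": 85, "travel": [37, -5.3, 0], "rotation": [0, 0, 0]},
    {"gripper": 85, "travel": [37, -5.3, 0], "rotation": [0, 0, 0]},
    {"gripper": 85, "travel": [37, -5.3, 0], "rotation": [0, 0, 0]},
    {"gripper": 85, "travel": [37, -5.3, 0], "rotation": [0, 0, 0]},
    {"gripper": 85, "travel": [37, -5.3, 0], "rotation": [0, 0, 0]},
    {"gripper": 85, "travel": [0, 0, 0], "rotation": [0, 0, -7]},
    {"gripper": 85, "travel": [0, 0, 0], "rotation": [0, 0, -7]},
    {"gripper": 85, "travel": [0, 0, 0], "rotation": [0, 0, -7]},
    {"gripper": 85, "travel": [0, 0, 0], "rotation": [0, 0, -7]},
    {"gripper": 85, "travel": [0, 0, 0], "rotation": [0, 0, -7]},
    {"gripper": 85, "travel": [0, 0, 0], "rotation": [0, 0, -7]},
  ],
)

```text
t: 44.27
tcp_pos: [0.5783, 0.3444, 0.2428]
tool_rot: [0.384, 0.923, -0.0, -0.0]
force: [-0.4, -0.9, 1.3]
finger_gap: 0.993
```

>>> send_rows(
  motion=[
    {"gripper": 85, "travel": [0, 0, 0], "rotation": [0, 0, -7]},
    {"gripper": 85, "travel": [0, 0, 0], "rotation": [0, 0, -7]},
    {"gripper": 85, "travel": [0, 0, 0], "rotation": [0, 0, -6.4]},
    {"gripper": 85, "travel": [0, 0, 0], "rotation": [0, 0, 0]},
    {"gripper": 85, "travel": [0, 0, 0], "rotation": [0, 0, 0]},
  ],
)

```text
t: 44.68
tcp_pos: [0.5784, 0.3442, 0.2427]
tool_rot: [0.219, 0.976, 0.0, -0.0]
force: [-0.3, 0.6, -0.0]
finger_gap: 0.999
```

```bash
cat >> h.py <<'E'
def lid(f,zt=.008):
    s=manip.sense(); im,c=snap('wrist',f); T=R.from_quat(s['tool_rot']).as_matrix(); p=np.array(s['tcp_pos'])
    h=cv2.cvtColor(im,cv2.COLOR_RGB2HSV); b=((h[:,:,0]>100)&(h[:,:,0]<128)&(h[:,:,1]>120)).astype(np.uint8)
    k,L,S,C=cv2.connectedComponentsWithStats(b)
    for i in range(1,k):
        if S[i,4]<800: continue
        v,u=np.where(L==i); P=np.array([T.T@(onz(c,'wrist',a,d,zt)-p) for a,d in zip(u,v)])[:,:2]*1000
        r=cv2.minAreaRect(P.astype(np.float32)); q=P-r[0]; a=np.radians(r[2]+(90 if r[1][0]<r[1][1] else 0)); e=np.array([np.cos(a),np.sin(a)]); 
        if e[0]<0:e=-e
        x=q@e; y=q@np.array([-e[1],e[0]]); o=[]
        for l in range(-30,31,4):
            w=np.abs(y-l)<2; o.append((l,round(x[w].max(),1),round(x[w].min(),1)) if w.any() else 0)
        print('blob',S[i],'rect in tool mm',np.round(r[0],1),np.round(r[1],1),'axis turn',round(np.degrees(np.arctan2(e[1],e[0])),1)); print(o if 60<min(r[1])<80 else '')
    print('tcp',p.round(4),'yaw',round(np.degrees(np.arctan2(T[1,0],T[0,0])),1))
E
python3 -c "
from h import *
lid('l1.png')"
```

```text
blob [ 292  103   58  126 6817] rect in tool mm [ 0.6 -0.9] [ 69.4 160.1] axis turn -0.0
[(-30, np.float64(79.0), np.float64(-80.0)), (-26, np.float64(78.9), np.float64(-80.0)), (-22, np.float64(80.0), np.float64(-80.0)), (-18, np.float64(80.0), np.float64(-80.0)), (-14, np.float64(80.0), np.float64(-80.0)), (-10, np.float64(71.4), np.float64(-80.0)), (-6, np.float64(70.2), np.float64(-80.0)), (-2, np.float64(70.2), np.float64(-80.0)), (2, np.float64(70.1), np.float64(-80.0)), (6, np.float64(71.4), np.float64(-80.0)), (10, np.float64(71.4), np.float64(-80.0)), (14, np.float64(78.7), np.float64(-80.0)), (18, np.float64(80.0), np.float64(-80.0)), (22, np.float64(78.8), np.float64(-80.0)), (26, np.float64(80.0), np.float64(-80.0)), (30, np.float64(78.9), np.float64(-80.0))]
blob [  58  259  133  116 2527] rect in tool mm [-311.5 -440.9] [565.9  86.4] axis turn 53.8

tcp [0.5784 0.3442 0.2427] yaw 154.7
```

>>> send_rows(
  motion=[
    {"gripper": 50, "travel": [0.6, -0.9, 24], "rotation": [0, 0, 0]},
    {"gripper": 50, "travel": [0, 0, 32], "rotation": [0, 0, 0]},
    {"gripper": 50, "travel": [0, 0, 32], "rotation": [0, 0, 0]},
    {"gripper": 50, "travel": [0, 0, 32], "rotation": [0, 0, 0]},
    {"gripper": 50, "travel": [0, 0, 32], "rotation": [0, 0, 0]},
    {"gripper": 50, "travel": [0, 0, 32], "rotation": [0, 0, 0]},
    {"gripper": 50, "travel": [0, 0, 26], "rotation": [0, 0, 0]},
    {"gripper": 50, "travel": [0, 0, 13], "rotation": [0, 0, 0]},
    {"gripper": 50, "travel": [0, 0, 0], "rotation": [0, 0, 0]},
    {"gripper": 50, "travel": [0, 0, 0], "rotation": [0, 0, 0]},
    {"gripper": 50, "travel": [0, 0, 0], "rotation": [0, 0, 0]},
  ],
)

```text
t: 45.65
tcp_pos: [0.5791, 0.3443, 0.0214]
tool_rot: [0.218, 0.976, 0.001, 0.001]
force: [0.2, 0.7, 0.8]
finger_gap: 0.586
```

>>> send_rows(
  motion=[
    {"gripper": 5, "travel": [0, 0, 0], "rotation": [0, 0, 0]},
    {"gripper": 5, "travel": [0, 0, 0], "rotation": [0, 0, 0]},
    {"gripper": 5, "travel": [0, 0, 0], "rotation": [0, 0, 0]},
    {"gripper": 5, "travel": [0, 0, 0], "rotation": [0, 0, 0]},
    {"gripper": 5, "travel": [0, 0, 0], "rotation": [0, 0, 0]},
    {"gripper": 5, "travel": [0, 0, 0], "rotation": [0, 0, 0]},
  ],
  newtons=80,
)

```text
t: 46.15
tcp_pos: [0.5786, 0.3441, 0.0214]
tool_rot: [0.217, 0.976, 0.001, 0.001]
force: [-0.8, 0.8, 6.8]
finger_gap: 0.146
```

>>> send_rows(
  motion=[
    {"gripper": 5, "travel": [0, 0, -15], "rotation": [0, 0, 0]},
    {"gripper": 5, "travel": [0, 0, -35], "rotation": [0, 0, 0]},
    {"gripper": 5, "travel": [0, 0, -35], "rotation": [0, 0, 0]},
    {"gripper": 5, "travel": [0, 0, -35], "rotation": [0, 0, 0]},
    {"gripper": 5, "travel": [0, 0, -35], "rotation": [0, 0, 0]},
    {"gripper": 5, "travel": [0, 0, -35], "rotation": [0, 0, 0]},
    {"gripper": 5, "travel": [0, 0, -35], "rotation": [0, 0, 0]},
    {"gripper": 5, "travel": [0, 0, 0], "rotation": [0, 0, 6.9]},
    {"gripper": 5, "travel": [0, 0, 0], "rotation": [0, 0, 6.9]},
    {"gripper": 5, "travel": [0, 0, 0], "rotation": [0, 0, 6.9]},
    {"gripper": 5, "travel": [0, 0, 0], "rotation": [0, 0, 6.9]},
    {"gripper": 5, "travel": [0, 0, 0], "rotation": [0, 0, 6.9]},
  ],
)

```text
t: 47.15
tcp_pos: [0.5768, 0.3434, 0.245]
tool_rot: [0.5, 0.866, -0.0, -0.0]
force: [-0.2, 0.5, -2.0]
finger_gap: 0.148
```

>>> send_rows(
  motion=[
    {"gripper": 5, "travel": [0, 0, 0], "rotation": [0, 0, 6.9]},
    {"gripper": 5, "travel": [0, 0, 0], "rotation": [0, 0, 6.9]},
    {"gripper": 5, "travel": [0, 0, 0], "rotation": [0, 0, 6.9]},
    {"gripper": 5, "travel": [0, 0, 0], "rotation": [0, 0, 7]},
    {"gripper": 5, "travel": [0, 0, 0], "rotation": [0, 0, 0]},
    {"gripper": 5, "travel": [0, 0, 0], "rotation": [0, 0, 0]},
    {"gripper": 5, "travel": [0, 0, 0], "rotation": [0, 0, 0]},
  ],
)

```text
t: 47.73
tcp_pos: [0.5772, 0.3436, 0.2447]
tool_rot: [0.689, 0.724, -0.0, -0.0]
force: [1.0, -0.3, -1.3]
finger_gap: 0.144
```

```bash
python3 -c "
from h import *
lid('l2.png',manip.sense()['tcp_pos'][2]-.0134); goal((.6475,-.0126),.1774,92.5)"
```

```text
blob [  253    94   138   253 24141] rect in tool mm [3.9 1.6] [157.9  69.3] axis turn 0.0
[(-30, np.float64(78.6), np.float64(-30.0)), (-26, np.float64(78.9), np.float64(-26.3)), (-22, np.float64(78.7), np.float64(-13.4)), (-18, np.float64(78.6), np.float64(-8.1)), (-14, np.float64(78.5), np.float64(-76.2)), (-10, np.float64(69.9), np.float64(-77.1)), (-6, np.float64(69.8), np.float64(-78.0)), (-2, np.float64(69.8), np.float64(-78.9)), (2, np.float64(69.8), np.float64(-78.9)), (6, np.float64(69.8), np.float64(-78.0)), (10, np.float64(69.9), np.float64(-77.1)), (14, np.float64(78.5), np.float64(-76.2)), (18, np.float64(78.6), np.float64(-8.1)), (22, np.float64(78.8), np.float64(-14.7)), (26, np.float64(78.9), np.float64(-25.0)), (30, np.float64(78.9), np.float64(-30.7))]
tcp [0.5772 0.3436 0.2447] yaw 92.8
travel [-359.2   52.6   67.3] rot z 0.3 tcp [0.5773 0.3436 0.2447] yaw 92.8 tilt [-0. -0. -1.] F [ 0.2 -0.4 -1.6] gap 12.5 t 47.8
```

>>> send_rows(
  motion=[
    {"gripper": 5, "travel": [-36, 5.5, 0], "rotation": [0, 0, 0.3]},
    {"gripper": 5, "travel": [-36, 5.5, 0], "rotation": [0, 0, 0]},
    {"gripper": 5, "travel": [-36, 5.5, 0], "rotation": [0, 0, 0]},
    {"gripper": 5, "travel": [-36, 5.5, 0], "rotation": [0, 0, 0]},
    {"gripper": 5, "travel": [-36, 5.5, 0], "rotation": [0, 0, 0]},
    {"gripper": 5, "travel": [-36, 5.5, 0], "rotation": [0, 0, 0]},
    {"gripper": 5, "travel": [-36, 5.5, 0], "rotation": [0, 0, 0]},
    {"gripper": 5, "travel": [-36, 5.5, 0], "rotation": [0, 0, 0]},
    {"gripper": 5, "travel": [-36, 5.5, 0], "rotation": [0, 0, 0]},
    {"gripper": 5, "travel": [-36, 5.5, 0], "rotation": [0, 0, 0]},
    {"gripper": 5, "travel": [0, 0, 0], "rotation": [0, 0, 0]},
    {"gripper": 5, "travel": [0, 0, 0], "rotation": [0, 0, 0]},
  ],
)

```text
t: 48.78
tcp_pos: [0.6481, -0.0162, 0.2444]
tool_rot: [0.693, 0.721, 0.0, -0.0]
force: [-0.3, 0.4, -1.3]
finger_gap: 0.145
```

>>> send_rows(
  motion=[
    {"gripper": 5, "travel": [0, 0, 25], "rotation": [0, 0, 0]},
    {"gripper": 5, "travel": [0, 0, 20], "rotation": [0, 0, 0]},
    {"gripper": 5, "travel": [0, 0, 0], "rotation": [0, 0, 0]},
    {"gripper": 5, "travel": [0, 0, 0], "rotation": [0, 0, 0]},
    {"gripper": 5, "travel": [0, 0, 0], "rotation": [0, 0, 0]},
  ],
)

```text
t: 49.2
tcp_pos: [0.6483, -0.0127, 0.2005]
tool_rot: [0.692, 0.722, 0.0, 0.001]
force: [-0.1, -0.3, -0.8]
finger_gap: 0.143
```

```bash
python3 -c "
from h import *
goal((.648,-.0138),.1774,92.5)
im,c=snap('wrist','l3.png')
cv2.imwrite('pics/l3c.png',cv2.resize(cv2.convertScaleAbs(im[40:360,210:450,::-1],alpha=2),None,fx=1.8,fy=1.8,interpolation=cv2.INTER_CUBIC))"
```

```text
travel [-1.1 -0.4 23.1] rot z -0.0 tcp [ 0.6483 -0.0127  0.2005] yaw 92.5 tilt [-0.     0.001 -1.   ] F [-0.1 -0.3 -0.8] gap 12.2 t 49.2
```

View pics/l3c.png

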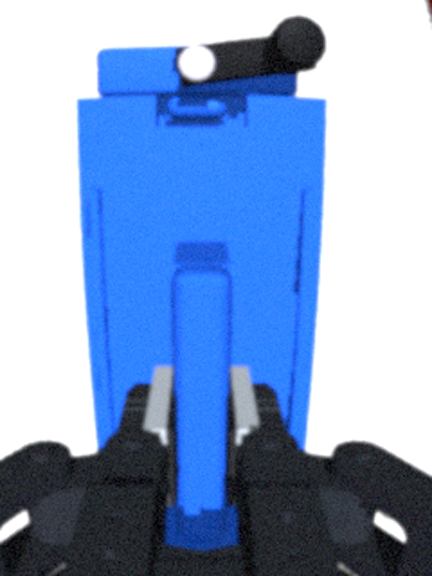

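```bash
python3 -c "
from h import *
c=manip.calibration('wrist'); s=manip.sense(); T=R.from_quat(s['tool_rot']).as_matrix(); p=s['tcp_pos']
f=lambda x,y,z:(T.T@(onz(c,'wrist',210+x/1.8,40+y/1.8,z)-p)*1000).round(1)
print('key top l/r/front/back',f(167,107,.164),f(228,107,.164),f(197,117,.164),f(197,98,.164))
print('notch',f(161,112,.187),f(246,112,.187),f(201,124,.187),'ends',f(120,100,.187),'sides',f(79,110,.187),f(325,110,.187),'pivot',f(196,63,.176),'wall sides',f(98,70,.166),f(297,70,.166))"
```

```text
key top l/r/front/back [80.3 -9.  37. ] [80.3 10.3 37. ] [77.   0.5 37. ] [83.2  0.5 37. ]
notch [78.2 -9.3 14. ] [78.3 14.2 14.1] [74.8  1.7 14. ] ends [ 81.9 -20.7  14. ] sides [ 79.5 -32.4  13.9] [79.6 36.5 14.1] pivot [93.2  0.3 25. ] wall sides [ 92.8 -30.7  34.9] [92.7 31.9 35.1]
```

>>> send_rows(
  motion=[
    {"gripper": 5, "travel": [-0.5, -1.5, 4], "rotation": [0, 0, 0]},
    {"gripper": 5, "travel": [0, 0, 5], "rotation": [0, 0, 0]},
    {"gripper": 5, "travel": [0, 0, 4], "rotation": [0, 0, 0]},
    {"gripper": 5, "travel": [0, 0, 3], "rotation": [0, 0, 0]},
    {"gripper": 5, "travel": [0, 0, 3], "rotation": [0, 0, 0]},
    {"gripper": 5, "travel": [0, 0, 3], "rotation": [0, 0, 0]},
    {"gripper": 5, "travel": [0, 0, 2], "rotation": [0, 0, 0]},
    {"gripper": 5, "travel": [0, 0, 0], "rotation": [0, 0, 0]},
    {"gripper": 5, "travel": [0, 0, 0], "rotation": [0, 0, 0]},
  ],
)

```text
t: 50.0
tcp_pos: [0.6462, -0.0143, 0.1774]
tool_rot: [0.692, 0.722, 0.0, 0.0]
force: [-3.5, 1.4, 7.7]
finger_gap: 0.148
```

>>> send_rows(
  motion=[
    {"gripper": 50, "travel": [0, 0, -1], "rotation": [0, 0, 0]},
    {"gripper": 50, "travel": [0, 0, 0], "rotation": [0, 0, 0]},
    {"gripper": 50, "travel": [0, 0, 0], "rotation": [0, 0, 0]},
    {"gripper": 50, "travel": [0, 0, 0], "rotation": [0, 0, 0]},
    {"gripper": 50, "travel": [0, 0, -10], "rotation": [0, 0, 0]},
    {"gripper": 50, "travel": [0, 0, -35], "rotation": [0, 0, 0]},
    {"gripper": 50, "travel": [-10, 0, -35], "rotation": [0, 0, 0]},
    {"gripper": 50, "travel": [-15, 0, -30], "rotation": [0, 0, 0]},
    {"gripper": 50, "travel": [-15, 0, -15], "rotation": [0, 0, 0]},
    {"gripper": 50, "travel": [0, 0, 0], "rotation": [0, 0, 0]},
    {"gripper": 50, "travel": [0, 0, 0], "rotation": [0, 0, 0]},
    {"gripper": 50, "travel": [0, 0, 0], "rotation": [0, 0, 0]},
  ],
)

```text
t: 51.0
tcp_pos: [0.6469, -0.0535, 0.3002]
tool_rot: [0.692, 0.722, -0.0, -0.001]
force: [-1.1, 0.8, -0.1]
finger_gap: 0.585
```

```bash
python3 -c "
from h import *
goal((.648,-.0138),.1774,92.5)
im,c=snap('wrist','k1.png')
cv2.imwrite('pics/k1c.png',cv2.resize(cv2.convertScaleAbs(im[0:290,260:420,::-1],alpha=1.8),None,fx=2,fy=2,interpolation=cv2.INTER_CUBIC))"
```

```text
travel [ 39.4   3.1 122.9] rot z -0.1 tcp [ 0.6469 -0.0535  0.3002] yaw 92.4 tilt [ 0.001 -0.003 -1.   ] F [-1.1  0.8 -0.1] gap 49.9 t 51.0
```

View pics/k1c.png

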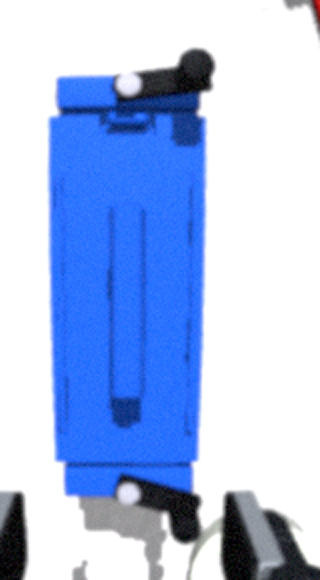

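```bash
python3 -c "
from h import *
c=manip.calibration('wrist'); f=lambda x,y,z:onz(c,'wrist',260+x/2,y/2,z)[:2].round(4)
print('piv',f(128,84,.176),f(129,492,.176),'knob a',f(198,65,.2),'knob b',f(185,528,.2))
print('lid corners',f(50,117,.164),f(206,117,.164),f(56,461,.164),f(195,461,.164))"
```

```text
piv [0.6444 0.0803] [ 0.6529 -0.104 ] knob a [0.6711 0.0845] knob b [ 0.6779 -0.1095]
lid corners [0.6106 0.0667] [0.6794 0.0697] [ 0.617  -0.0947] [ 0.6846 -0.0918]
```

>>> send_rows(
  motion=[
    {"gripper": 36, "travel": [34.2, 7.2, 0], "rotation": [0, 0, 0]},
    {"gripper": 36, "travel": [34.2, 7.2, 0], "rotation": [0, 0, 0]},
    {"gripper": 36, "travel": [34.2, 7.2, 0], "rotation": [0, 0, 0]},
    {"gripper": 36, "travel": [34.2, 7.2, 0], "rotation": [0, 0, 0]},
    {"gripper": 36, "travel": [0, 0, 30], "rotation": [0, 0, 0]},
    {"gripper": 36, "travel": [0, 0, 30], "rotation": [0, 0, 0]},
    {"gripper": 36, "travel": [0, 0, 10], "rotation": [0, 0, 0]},
    {"gripper": 36, "travel": [0, 0, 0], "rotation": [0, 0, 0]},
    {"gripper": 36, "travel": [0, 0, 0], "rotation": [0, 0, 0]},
    {"gripper": 36, "travel": [0, 0, 0], "rotation": [0, 0, 0]},
  ],
)

```text
t: 51.88
tcp_pos: [0.6719, 0.0834, 0.2327]
tool_rot: [0.692, 0.722, 0.001, 0.001]
force: [0.0, -0.1, 0.9]
finger_gap: 0.421
```

```bash
python3 -c "
from h import *
goal((.670,.0845),.183,92.5)
im,c=snap('wrist','k2.png'); h=cv2.cvtColor(im,cv2.COLOR_RGB2HSV)
u,v=proj(c,'wrist',[.6711,.0845,.2]).astype(int); print(u,v, h[v-3:v+4,u-3:u+4,2].mean())
cv2.imwrite('pics/k2c.png',im[:,:,::-1])"
```

```text
travel [ 1.2 -2.  49.7] rot z -0.1 tcp [0.6719 0.0834 0.2327] yaw 92.4 tilt [-0.     0.002 -1.   ] F [ 0.  -0.1  0.9] gap 35.9 t 51.9
317 232 19.693877551020407
```

Descend, grip the knob, then swing it.

>>> send_rows(
  motion=[
    {"gripper": 36, "travel": [1.2, -1.8, 20], "rotation": [0, 0, 0]},
    {"gripper": 36, "travel": [0, 0, 20], "rotation": [0, 0, 0]},
    {"gripper": 36, "travel": [0, 0, 9], "rotation": [0, 0, 0]},
    {"gripper": 36, "travel": [0, 0, 0], "rotation": [0, 0, 0]},
    {"gripper": 36, "travel": [0, 0, 0], "rotation": [0, 0, 0]},
    {"gripper": 5, "travel": [0, 0, 0], "rotation": [0, 0, 0]},
    {"gripper": 5, "travel": [0, 0, 0], "rotation": [0, 0, 0]},
    {"gripper": 5, "travel": [0, 0, 0], "rotation": [0, 0, 0]},
    {"gripper": 5, "travel": [0, 0, 0], "rotation": [0, 0, 0]},
    {"gripper": 5, "travel": [0, 0, 0], "rotation": [0, 0, 0]},
  ],
  newtons=30,
)

```text
t: 52.77
tcp_pos: [0.6696, 0.0846, 0.1843]
tool_rot: [0.692, 0.722, 0.0, 0.001]
force: [-2.9, -0.9, 6.6]
finger_gap: 0.141
```

>>> send_rows(
  motion=[
    {"gripper": 5, "travel": [-4.7, 0.1, 0], "rotation": [0, 0, 0]},
    {"gripper": 5, "travel": [-4.6, -0.7, 0], "rotation": [0, 0, 0]},
    {"gripper": 5, "travel": [-4.5, -1.5, 0], "rotation": [0, 0, 0]},
    {"gripper": 5, "travel": [-4.1, -2.2, 0], "rotation": [0, 0, 0]},
    {"gripper": 5, "travel": [-3.7, -2.9, 0], "rotation": [0, 0, 0]},
    {"gripper": 5, "travel": [0, 0, 0], "rotation": [0, 0, 0]},
  ],
)

```text
t: 53.27
tcp_pos: [0.6674, 0.0637, 0.1845]
tool_rot: [0.693, 0.721, 0.005, 0.004]
force: [6.2, 2.2, 0.4]
finger_gap: 0.146
```

>>> send_rows(
  motion=[
    {"gripper": 5, "travel": [-3.1, -3.5, 0], "rotation": [0, 0, 0]},
    {"gripper": 5, "travel": [-2.4, -4, 0], "rotation": [0, 0, 0]},
    {"gripper": 5, "travel": [-1.8, -4.4, 0], "rotation": [0, 0, 0]},
    {"gripper": 5, "travel": [-1, -4.6, 0], "rotation": [0, 0, 0]},
    {"gripper": 5, "travel": [0, -4.7, 0], "rotation": [0, 0, 0]},
    {"gripper": 5, "travel": [0, 0, 0], "rotation": [0, 0, 0]},
    {"gripper": 5, "travel": [0, 0, 0], "rotation": [0, 0, 0]},
  ],
)

```text
t: 53.85
tcp_pos: [0.6536, 0.0463, 0.1852]
tool_rot: [0.693, 0.721, 0.005, 0.014]
force: [16.8, -14.2, -6.1]
finger_gap: 0.148
```

>>> send_rows(
  motion=[
    {"gripper": 5, "travel": [2, -1, 0], "rotation": [0, 0, 0]},
    {"gripper": 5, "travel": [2, -1, 0], "rotation": [0, 0, 0]},
    {"gripper": 5, "travel": [2, -1, 0], "rotation": [0, 0, 0]},
    {"gripper": 5, "travel": [0, 0, 0], "rotation": [0, 0, 0]},
    {"gripper": 5, "travel": [0, 0, 0], "rotation": [0, 0, 0]},
  ],
)

```text
t: 54.27
tcp_pos: [0.6534, 0.0467, 0.1856]
tool_rot: [0.693, 0.721, 0.004, 0.019]
force: [21.7, -27.1, -8.9]
finger_gap: 0.143
```

>>> send_rows(
  motion=[
    {"gripper": 30, "travel": [0, 0, 0], "rotation": [0, 0, 0]},
    {"gripper": 30, "travel": [0, 0, 0], "rotation": [0, 0, 0]},
    {"gripper": 30, "travel": [0, 0, 0], "rotation": [0, 0, 0]},
    {"gripper": 30, "travel": [0, 0, 0], "rotation": [0, 0, 0]},
  ],
)

```text
t: 54.6
tcp_pos: [0.6398, 0.0594, 0.183]
tool_rot: [0.692, 0.722, 0.001, 0.001]
force: [2.8, -1.9, 1.4]
finger_gap: 0.353
```

>>> send_rows(
  motion=[
    {"gripper": 30, "travel": [0, 0, -15], "rotation": [0, 0, 0]},
    {"gripper": 30, "travel": [0, 0, -25], "rotation": [0, 0, 0]},
    {"gripper": 30, "travel": [0, 0, -35], "rotation": [0, 0, 0]},
    {"gripper": 30, "travel": [-30, 0, -35], "rotation": [0, 0, 0]},
    {"gripper": 30, "travel": [-30, 0, 0], "rotation": [0, 0, 0]},
    {"gripper": 30, "travel": [-30, 0, 0], "rotation": [0, 0, 0]},
    {"gripper": 30, "travel": [0, 0, 0], "rotation": [0, 0, 0]},
    {"gripper": 30, "travel": [0, 0, 0], "rotation": [0, 0, 0]},
    {"gripper": 30, "travel": [0, 0, 0], "rotation": [0, 0, 0]},
  ],
)

```text
t: 55.35
tcp_pos: [0.6412, -0.026, 0.2884]
tool_rot: [0.692, 0.722, -0.0, -0.002]
force: [-0.4, -0.2, 0.2]
finger_gap: 0.353
```

```bash
python3 -c "
from h import *
goal((.670,.0845),.183,92.5)
im,c=snap('wrist','k3.png')
cv2.imwrite('pics/k3c.png',cv2.resize(cv2.convertScaleAbs(im[0:290,250:430,::-1],alpha=1.8),None,fx=2,fy=2,interpolation=cv2.INTER_CUBIC))"
```

```text
travel [108.9  33.8 105.5] rot z -0.1 tcp [ 0.6412 -0.026   0.2884] yaw 92.4 tilt [ 0.002 -0.003 -1.   ] F [-0.4 -0.2  0.2] gap 30.2 t 55.4
```

View pics/k3c.png

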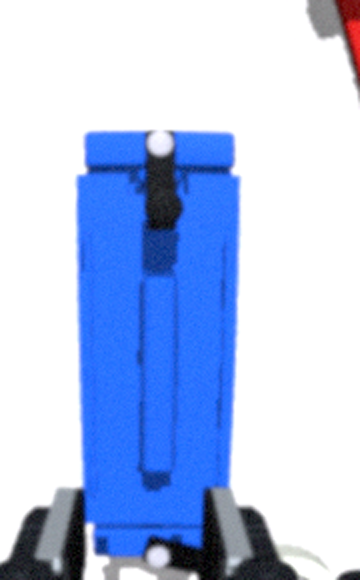

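```bash
cat >> h.py <<'E'
def latch(f,piv,take=True):
    """dark bar near pivot: edges per distance along bar at bar top, in carrier axes (yaw 92.5)"""
    if take: im,c=snap('wrist',f); 
    else: im=cv2.imread('pics/'+f)[:,:,::-1].copy(); c=manip.calibration('wrist')
    V=im.max(2); ex=np.array([np.cos(np.radians(92.5)),np.sin(np.radians(92.5))]); ey=np.array([-ex[1],ex[0]]); s=-1 if piv[1]>0 else 1
    for a in (8,11,14,16,18,20,24,28,32,35,38):
        r=[b for b in np.arange(-22,22.1,.5) for p in [np.array(piv)+s*ex*a/1000+ey*b/1000] for uv in [np.rint(proj(c,'wrist',[*p,.174])).astype(int)] if uv[1]<400 and V[uv[1],uv[0]]<45]
        print(a,(min(r),max(r),len(r)) if r else None)
E
python3 -c "
from h import *
c=manip.calibration('wrist'); f=lambda x,y,z:onz(c,'wrist',250+x/2,y/2,z)[:2].round(4)
print(f(160,143,.176),f(157,556,.176),'knob b',f(195,556,.2))
latch('k3.png',f(160,143,.176),False)"
```

```text
[0.6451 0.0805] [ 0.6529 -0.105 ] knob b [ 0.6681 -0.09  ]
8 (np.float64(-5.0), np.float64(5.0), 21)
11 (np.float64(-4.5), np.float64(5.0), 20)
14 (np.float64(-4.5), np.float64(5.0), 20)
16 (np.float64(-5.0), np.float64(5.0), 21)
18 (np.float64(-5.0), np.float64(6.0), 23)
20 (np.float64(-5.0), np.float64(5.0), 21)
24 (np.float64(-7.5), np.float64(5.0), 26)
28 (np.float64(-7.5), np.float64(5.0), 26)
32 (np.float64(-5.0), np.float64(5.0), 21)
35 (np.float64(-4.5), np.float64(4.0), 16)
38 None
```

>>> send_rows(
  motion=[
    {"gripper": 36, "travel": [-28.5, 10.7, 0], "rotation": [0, 0, 0]},
    {"gripper": 36, "travel": [-28.5, 10.7, 0], "rotation": [0, 0, 0]},
    {"gripper": 36, "travel": [-28, 10.8, 0], "rotation": [0, 0, 0]},
    {"gripper": 36, "travel": [0, 0, 30], "rotation": [0, 0, 0]},
    {"gripper": 36, "travel": [0, 0, 25], "rotation": [0, 0, 0]},
    {"gripper": 36, "travel": [0, 0, 0], "rotation": [0, 0, 0]},
    {"gripper": 36, "travel": [0, 0, 0], "rotation": [0, 0, 0]},
    {"gripper": 36, "travel": [0, 0, 0], "rotation": [0, 0, 0]},
  ],
)

```text
t: 56.07
tcp_pos: [0.6788, -0.1098, 0.2352]
tool_rot: [0.692, 0.722, 0.0, 0.0]
force: [0.5, -0.1, 0.2]
finger_gap: 0.421
```

```bash
python3 -c "
from h import *
goal((.677,-.1095),.184,92.5)"
```

```text
travel [ 0.4 -1.8 51.2] rot z -0.0 tcp [ 0.6788 -0.1098  0.2352] yaw 92.5 tilt [-0.     0.001 -1.   ] F [ 0.5 -0.1  0.2] gap 36.0 t 56.1
```

>>> send_rows(
  motion=[
    {"gripper": 36, "travel": [0.4, -1.8, 20], "rotation": [0, 0, 0]},
    {"gripper": 36, "travel": [0, 0, 20], "rotation": [0, 0, 0]},
    {"gripper": 36, "travel": [0, 0, 10], "rotation": [0, 0, 0]},
    {"gripper": 36, "travel": [0, 0, 0], "rotation": [0, 0, 0]},
    {"gripper": 36, "travel": [0, 0, 0], "rotation": [0, 0, 0]},
    {"gripper": 5, "travel": [0, 0, 0], "rotation": [0, 0, 0]},
    {"gripper": 5, "travel": [0, 0, 0], "rotation": [0, 0, 0]},
    {"gripper": 5, "travel": [0, 0, 0], "rotation": [0, 0, 0]},
    {"gripper": 5, "travel": [0, 0, 0], "rotation": [0, 0, 0]},
    {"gripper": 5, "travel": [0, 0, 0], "rotation": [0, 0, 0]},
  ],
  newtons=20,
)

```text
t: 56.9
tcp_pos: [0.6771, -0.1109, 0.186]
tool_rot: [0.692, 0.722, 0.001, 0.001]
force: [-1.4, 0.5, 6.7]
finger_gap: 0.147
```

>>> send_rows(
  motion=[
    {"gripper": 5, "travel": [4.6, 0.8, 0], "rotation": [0, 0, 0]},
    {"gripper": 5, "travel": [4.7, 0, 0], "rotation": [0, 0, 0]},
    {"gripper": 5, "travel": [4.6, -0.8, 0], "rotation": [0, 0, 0]},
    {"gripper": 5, "travel": [4.4, -1.6, 0], "rotation": [0, 0, 0]},
    {"gripper": 5, "travel": [4.1, -2.4, 0], "rotation": [0, 0, 0]},
    {"gripper": 5, "travel": [3.6, -3, 0], "rotation": [0, 0, 0]},
    {"gripper": 5, "travel": [0, 0, 0], "rotation": [0, 0, 0]},
  ],
)

```text
t: 57.48
tcp_pos: [0.674, -0.0857, 0.1863]
tool_rot: [0.692, 0.722, 0.004, 0.006]
force: [9.1, -0.3, 1.4]
finger_gap: 0.148
```

>>> send_rows(
  motion=[
    {"gripper": 24, "travel": [0, 0, 0], "rotation": [0, 0, 0]},
    {"gripper": 24, "travel": [0, 0, 0], "rotation": [0, 0, 0]},
    {"gripper": 24, "travel": [3, -3.6, 0], "rotation": [0, 0, 0]},
    {"gripper": 24, "travel": [2.4, -4.1, 0], "rotation": [0, 0, 0]},
    {"gripper": 24, "travel": [1.6, -4.4, 0], "rotation": [0, 0, 0]},
    {"gripper": 24, "travel": [0.8, -4.6, 0], "rotation": [0, 0, 0]},
    {"gripper": 24, "travel": [0, -4, 0], "rotation": [0, 0, 0]},
    {"gripper": 24, "travel": [0, -2.5, 0], "rotation": [0, 0, 0]},
    {"gripper": 24, "travel": [0, -2, 0], "rotation": [0, 0, 0]},
    {"gripper": 24, "travel": [0, 0, 0], "rotation": [0, 0, 0]},
    {"gripper": 24, "travel": [0, 0, 0], "rotation": [0, 0, 0]},
  ],
)

```text
t: 58.4
tcp_pos: [0.6431, -0.078, 0.1843]
tool_rot: [0.692, 0.722, 0.001, 0.0]
force: [3.8, 2.3, 0.8]
finger_gap: 0.28
```

>>> send_rows(
  motion=[
    {"gripper": 24, "travel": [0, 2.5, 0], "rotation": [0, 0, 0]},
    {"gripper": 24, "travel": [0, 0, -15], "rotation": [0, 0, 0]},
    {"gripper": 24, "travel": [0, 0, -35], "rotation": [0, 0, 0]},
    {"gripper": 24, "travel": [0, 0, -35], "rotation": [0, 0, 0]},
    {"gripper": 60, "travel": [12, 0, -35], "rotation": [0, 0, 0]},
    {"gripper": 60, "travel": [0, 0, 0], "rotation": [0, 0, 0]},
    {"gripper": 60, "travel": [0, 0, 0], "rotation": [0, 0, 0]},
    {"gripper": 60, "travel": [0, 0, 0], "rotation": [0, 0, 0]},
    {"gripper": 60, "travel": [0, 0, 0], "rotation": [0, 0, 0]},
  ],
)

```text
t: 59.15
tcp_pos: [0.6431, -0.0665, 0.3019]
tool_rot: [0.692, 0.722, -0.002, -0.002]
force: [-0.2, 0.2, 0.2]
finger_gap: 0.704
```

```bash
python3 -c "
from h import *
print(manip.sense()['tcp_pos'],manip.sense()['t'])
latch('k4.png',(.6529,-.1045)); print('a'); latch('k5.png',(.6447,.0804))
im=cv2.imread('pics/k5.png')[:,:,::-1].copy(); c=manip.calibration('wrist')
h=cv2.cvtColor(im,cv2.COLOR_RGB2HSV); b=((h[:,:,0]>100)&(h[:,:,0]<128)&(h[:,:,1]>120))
# lid side edges at z .164 along carrier
for y in(-.07,-.04,.0,.03,.055):
    r=[x for x in np.arange(.60,.70,.0005) for uv in[np.rint(proj(c,'wrist',[x,y,.164])).astype(int)] if b[uv[1],uv[0]]]
    print(y,r[0].round(4),r[-1].round(4))"
```

```text
[ 0.6430989  -0.06646906  0.30189871] 59.15
8 (np.float64(-4.0), np.float64(6.0), 21)
11 (np.float64(-4.0), np.float64(7.0), 23)
14 (np.float64(-4.5), np.float64(8.0), 26)
16 (np.float64(-4.5), np.float64(8.0), 26)
18 (np.float64(-4.5), np.float64(8.0), 26)
20 (np.float64(-4.5), np.float64(8.0), 26)
24 (np.float64(-4.5), np.float64(8.0), 26)
28 (np.float64(-3.5), np.float64(7.0), 22)
32 (np.float64(-2.5), np.float64(7.0), 20)
35 (np.float64(-2.5), np.float64(7.0), 20)
38 None
a
8 (np.float64(-4.5), np.float64(4.5), 19)
11 (np.float64(-6.0), np.float64(5.5), 24)
14 (np.float64(-4.5), np.float64(4.5), 19)
16 (np.float64(-5.5), np.float64(4.5), 21)
18 (np.float64(-6.0), np.float64(5.5), 24)
20 (np.float64(-7.0), np.float64(6.0), 27)
24 (np.float64(-8.0), np.float64(5.5), 28)
28 (np.float64(-7.0), np.float64(4.5), 24)
32 (np.float64(-5.0), np.float64(3.5), 18)
35 (np.float64(-5.0), np.float64(4.5), 20)
38 None
-0.07 0.6165 0.6855
-0.04 0.6155 0.684
0.0 0.6135 0.682
0.03 0.6125 0.6805
0.055 0.6115 0.6795
```

```bash
python3 -c "
from station import manip
print(manip.sign_off())"
```

```text
the job is handed in; nothing more can be done
None
```

All four tube racks are packed in the blue carrier, the lid is on, and both latches are turned across it. I handed the job in at about 59 s of the 210 s allowed.

- **Latches cleared first:** latch b stood about 0.25 rad inwards. I pushed it out, and gave latch a a small push to be sure, before any rack went in.
- **Racks:** all face the carrier's key. The two that lay the other way round were turned half a turn. Racks 2, 3 and 4 stopped within about 0.2 mm of their expected heights.
- **Rack 1:** it stopped about 3 mm above the height I first worked out. It was held sideways and lengthwise within about ±2 mm, as the lip should hold it, so I took it as seated. I put the difference down to the gripper being pushed up while closing. The correct stacking heights above it support that.
- **Lid:** it came down at exactly the expected height, with its notch over the key. The last pictures show it lying straight.
- **Latches closed:** latch a measures about 1.55 and latch b about 1.60, both across the lid. Latch a jammed part-way with about 20 to 30 N at the wrist, and came straight across when I opened the grip.

The other things on the bench were not approached or touched. I did not take a separate last picture of them.

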